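Strip two strainer cascades into their rinse dishes

ROBOT

A 6-joint arm with a two-finger parallel gripper is mounted at the origin on a cart in front of the work surface, level with it; the furniture and walls round the work are solid. World frame = base frame: x ahead of the robot, y to its left, z up, the work surface at z = 0. Lengths are in m, angles in degrees, forces in N, time in s.
With the tool pointing down it reaches from about 0.4 to 0.825 m from the base axis. Payload 7 kg.
Tool frame: the origin (TCP) lies on the centre line of the jaws, within the pads' length; the fingertips stand 17 mm ahead of it and the grasp point (between the pads) lies 2 mm behind it; y points along the fingers, z is the direction in which the jaws open and shut, and the axes are right-handed (so a half turn about y gives the same grasp; the last joint's range is limited). The gripper opens to 88 mm and grips with 3 to 60 N. Pads are 19 mm wide; open, the fingers measure 130 mm over their backs; the gripper's body (78 mm by 193 mm) begins 47 mm behind the grasp point.
Start: joints at [-46.69, 20.546, 0.682, 0, -70.136, -16.507], TCP at [0.304, -0.602, 0.244] pointing down, gripper open.
Joint ranges: [-176.03, 176.03], [-82.01, 121.73], [-58.28, 71.71], [-173.87, 95.51], [-174.79, -0.11], [-173.66, 173.66]. Speed limits (degrees/s): [136.94, 136.94, 172.46, 180, 180, 180].

INTERFACE

Orientations are given as [roll, pitch, yaw] about the fixed x, y, z axes, in that order (R = Rz(yaw) Ry(pitch) Rx(roll)).
In Python, from plant import r, capture, camera_info gives the robot as it stands. The module is installed in compiled form; this text tells all that it offers.
- The arm moves only by the tool apply_moves, never from a script. Its argument "deltas" is a list of rows, each an object of numbers: "tx", "ty", "tz": the shift along the tool's x, y, z in m; "turn": the turn about the tool's y in rad; "gripper": the finger opening in m, from 0 to 0.0876. A call has 1 to 5 rows; each row is the pose to reach, as a shift and turn from the pose commanded when the call began, along the tool's axes at that moment; what a row does not reach only later rows make up. A row lasts 1/10 s, in which the tool goes at most 50 mm and 8.59 degrees, less where a joint would pass 70% of its speed; a pose out of reach is approached as far as the arm can. A call with a gripper value outside its range is refused whole. The fingers move at their own pace and stop on an object; "newtons" is the grip in N (left out, the last holds). Time passes only in rows, so rows that repeat a pose let the fingers close. It gives the time, the measured TCP pose, the force and the opening at its end, in the units of the state.
- r.get_state(): the state, without advancing time (a new reading comes with each control period).
- capture(name): name is "side" or "top" or "wrist"; returns (picture, depth): 400x640x3 uint8, red, green, blue; 400x640 float32, m along the optical axis (not along the pixel's ray), 0 where there is no reading.
- camera_info(name): a dict with "K" (3x3 intrinsics, pixels), "k1" (the pictures are not rectified: a ray, as slopes to the right and down, at radius r is drawn at 1 + k1 r^2 times it, then the intrinsics apply), "eye" and "orientation" of the camera in the world; the wrist camera has in their place "tool_from_camera" (4x4, takes a point from camera to tool coordinates, whose origin is the TCP and whose axes are the tool frame's). Camera axes: x right, y up, looking along -z (the intrinsics and any distortion apply to the point x, -y, -z); pixel columns grow to the right and rows downward; lengths in m; the calibration is good to about 2 mm. A picture is of the moment at which its call begins: read the wrist's pose just before it. camera_info takes no time and is no camera call.
- r.close_job(): hands the job in, once; it reports no verdict.
The state is a dict: "time_s": time; "joints": joint angles; "qd": joint speeds; "joint_torque": joint torques, N m; "tcp_pos": TCP position; "eef_rot": TCP orientation; "contact_force": force on the tool from outside, world axes, zero at the start; "moment": the same for the moment, N m; "gripper_width": finger opening in m.
Only numpy, scipy, OpenCV 4.12 (cv2) and the standard library are available. Lean on these libraries where they do the work, as an engineer would, in place of code of your own. Each camera call takes 0.05 s, during which the arm holds its last target.

TASK

The cell suspension has run through the two stacks of strainers on the glass jars: take the stacks apart and stand each strainer, mesh end down and near the middle, on the floor of the rinse dish of its own colour. Keep every strainer upright all the time, because what it has caught must not fall out.

Things in the scene. Friction and masses are not known exactly. Their poses are not given: they have to be found in the camera images.
- strainer_white: white cell strainer, 34 mm tall: tapered spigot, foot 25 mm wide, z = 0 to 14 mm; ribbed collar 40 mm wide, z = 14 to 34 mm, hollow; flat tab 12 mm wide, 3 mm thick at the rim along +x, out to 38 mm. Origin: centre of the foot; z up its axis. 16 to 28 g. Grip the collar along its y, clear of the tab. Starts on top of the stack of three
- strainer_yellow: yellow stackable cell strainer, shape, sizes and axes as the white one. Starts second from below in one of the two stacks (one of three, one of two). A spigot sits loosely, 2 mm play, in the collar below it, shoulder on rim: strainers follow at 20 mm and lift straight out. Tabs of a stack point different ways
- strainer_red: red stackable cell strainer, shape, sizes and axes as the white one. Starts second from below in the other stack than the yellow one
- strainer_blue: blue stackable cell strainer, shape, sizes and axes as the white one. Starts at the bottom of one stack, its spigot in the mouth of a squat clear glass jar: fixed, 74 mm wide at its rubber foot, 60 mm body, rim 44 mm wide at z = 70 mm
- strainer_green: green stackable cell strainer, shape, sizes and axes as the white one. Starts at the bottom of the other stack, on the other, equal jar
- dish_white: white round low rinse dish, standing fast on the bench: 62 mm across the rim, inside 54 mm wide and flat, floor 2 mm above the bench, rim 12 mm above the bench. Origin: centre of its underside; z up
- dish_yellow: yellow round low rinse dish, same shape, size and origin as the white one
- dish_red: red round low rinse dish, same shape, size and origin as the white one
- dish_blue: blue round low rinse dish, same shape, size and origin as the white one
- dish_green: green round low rinse dish, same shape, size and origin as the white one
Not all that is in view belongs to the job. Of the things like the strainer_green, leave any that is purple; of the rest the smaller one is meant.

How it is judged (in metres and radians):
At the end, for the whole second after the job is handed in: Each of the five strainers stands released and at rest in the dish of its own colour, axis within 13 mm of the dish's centre, foot on the dish floor (origin less than 6 mm above the dish's underside), upright within 0.12 rad (horizontal distance between strainer_white and dish_white below 0.013 m and z of strainer_white in the frame of dish_white below 0.006 m and angle between each of strainer_white, strainer_yellow, strainer_red, strainer_blue, strainer_green's own z axis and vertical below 0.12 rad and linear speed of each of strainer_white, strainer_yellow, strainer_red, strainer_blue, strainer_green below 0.02 m/s and horizontal distance between strainer_yellow and dish_yellow below 0.013 m and z of strainer_yellow in the frame of dish_yellow below 0.006 m and horizontal distance between strainer_red and dish_red below 0.013 m and z of strainer_red in the frame of dish_red below 0.006 m and horizontal distance between strainer_blue and dish_blue below 0.013 m and z of strainer_blue in the frame of dish_blue below 0.006 m and horizontal distance between strainer_green and dish_green below 0.013 m and z of strainer_green in the frame of dish_green below 0.006 m); the robot touches nothing.
It fails at once if a strainer is tipped by more than 0.6 rad (its catch falls out) (angle between any of strainer_white, strainer_yellow, strainer_red, strainer_blue, strainer_green's own z axis and vertical above 0.6 rad).
It also fails if it takes over 120 s, if anything falls off the work surface, if the arm or the gripper's body presses on something with over 40 N, if the wrist force passes 120 N, or if a joint passes its speed limit or range.

## Working session

There is one attempt and no reset: what is moved stays moved. The work goes in short steps, Python scripts to look and compute and a tool call to move; the robot and the scene stay as the last step left them, time stands still between calls to the robot, and variables do not carry over. Pictures are saved under pics/ and viewed, and the job is handed in when it is done.

Besides the shell and the picture viewer there is one more tool, called after ">>>" as name(argument=value, ...), one argument or row to a line, values as JSON. apply_moves: Moves the arm, as the interface text tells. Its arguments: {"type":"object","properties":{"deltas":{"type":"array","items":{"type":"object","properties":{"tx":{"type":"number"},"ty":{"type":"number"},"tz":{"type":"number"},"turn":{"type":"number"},"gripper":{"type":"number"}}}},"newtons":{"type":"number"}},"required":["deltas"]}

```bash
ls; mkdir -p pics
cat > h.py <<'E'
import numpy as np, cv2
from plant import r, capture, camera_info
from scipy.spatial.transform import Rotation as R
def save(n,im,crop=None,s=1):
    if crop: im=im[crop[1]:crop[3],crop[0]:crop[2]]
    im=cv2.resize(im,None,fx=s,fy=s,interpolation=cv2.INTER_CUBIC)
    cv2.imwrite('pics/%s.png'%n,im[:,:,::-1])
E
python3 - <<'E'
from h import *
s=r.get_state()
print(s)
for n in ['side','top','wrist']:
    print(n,camera_info(n))
    im,d=capture(n); save(n+'0',im); np.savez('pics/%s0.npz'%n,im=im,d=d)
E
```

```text
pics
{'time_s': 0.0, 'joints': array([-4.66900970e+01,  2.05927415e+01,  6.33093066e-01, -1.93189230e-02,
       -7.01374010e+01, -1.65074567e+01]), 'qd': array([ 0.0017526 ,  0.00072532, -0.02648381, -0.04670221, -0.00073066,
        0.02782864]), 'joint_torque': array([-9.36293945e-04, -5.82717204e+01,  2.93064594e+01,  6.99743316e+00,
        6.87775886e-03, -1.53573164e-04]), 'tcp_pos': array([ 0.30413032, -0.60207119,  0.24260529]), 'eef_rot': array([-8.99017901e+01,  1.01658597e-02,  2.67958757e+01]), 'contact_force': array([ 0.07313735, -0.25785496,  0.12128205]), 'moment': array([-0.01271445, -0.04812619,  0.0106944 ]), 'gripper_width': 0.0876715037593759}
side {'K': array([[454.875145  ,   0.        , 315.9690044 ],
       [  0.        , 454.875145  , 197.95594541],
       [  0.        ,   0.        ,   1.        ]]), 'k1': -0.009536888788502172, 'eye': array([0.20088137, 0.51529111, 0.51232206]), 'orientation': array([  62.04493381,    0.65381074, -151.40149603])}
top {'K': array([[479.90758446,   0.        , 325.97711298],
       [  0.        , 479.90758446, 203.42083218],
       [  0.        ,   0.        ,   1.        ]]), 'k1': -0.12848987978130197, 'eye': array([ 0.48781053, -0.20649515,  1.05074353]), 'orientation': array([  5.89393723,   1.36519419, -90.15862467])}
wrist {'K': array([[330.47141929,   0.        , 317.33812408],
       [  0.        , 330.47141929, 200.12774723],
       [  0.        ,   0.        ,   1.        ]]), 'k1': -0.003636294701390538, 'tool_from_camera': array([[-1.06817682e-03, -9.62592808e-01, -2.70950077e-01,
        -7.18343112e-02],
       [-1.85886476e-03,  2.70951675e-01, -9.62591156e-01,
        -1.40474505e-01],
       [ 9.99997702e-01, -5.24558007e-04, -2.07875414e-03,
         1.48242620e-04],
       [ 0.00000000e+00,  0.00000000e+00,  0.00000000e+00,
         1.00000000e+00]])}
```

View pics/top0.png

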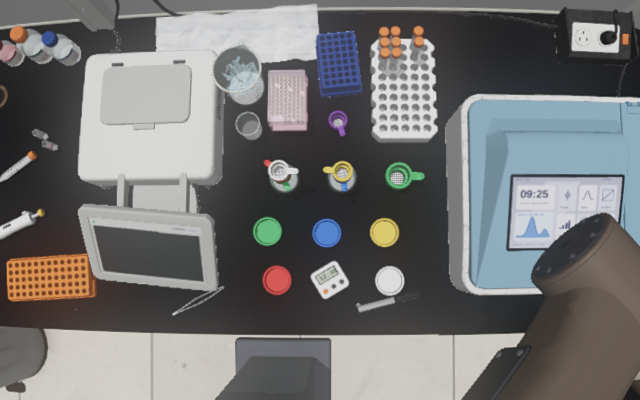

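View pics/side0.png

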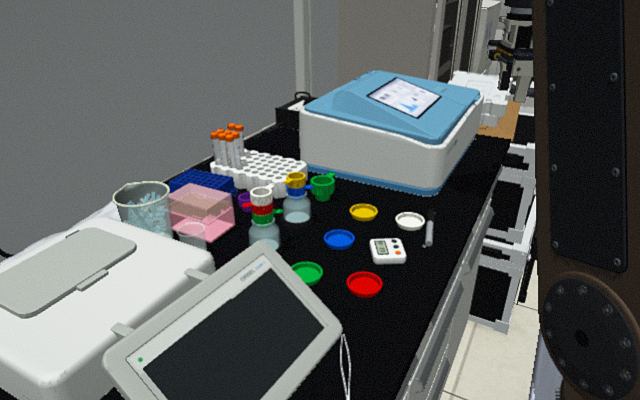

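View pics/wrist0.png

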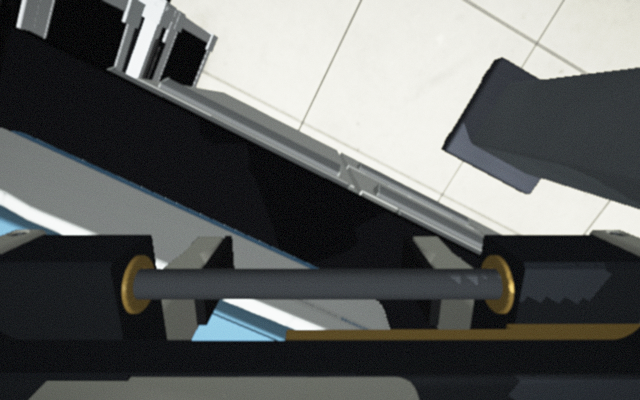

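The top view shows the stack of three near (282,172) and the stack of two near (342,172). The dishes are green (267,232), blue (327,233), yellow (384,233), red (277,280) and white (390,280). The larger green strainer at (400,176) and the purple one at (338,123) are decoys. I'll enlarge the stacks.

Run:
```python
from h import *
t=np.load('pics/top0.npz')['im']; s=np.load('pics/side0.npz')['im']
a=cv2.resize(t[145:205,250:440],None,fx=4.2,fy=4.2,interpolation=cv2.INTER_CUBIC)
b=cv2.resize(s[160:260,225:355],None,fx=3,fy=3,interpolation=cv2.INTER_CUBIC)
c=np.zeros((a.shape[0]+b.shape[0],a.shape[1],3),np.uint8);c[:a.shape[0]]=a;c[a.shape[0]:,:b.shape[1]]=b
save('z0',c)
```

```text
(no output)
```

View pics/z0.png

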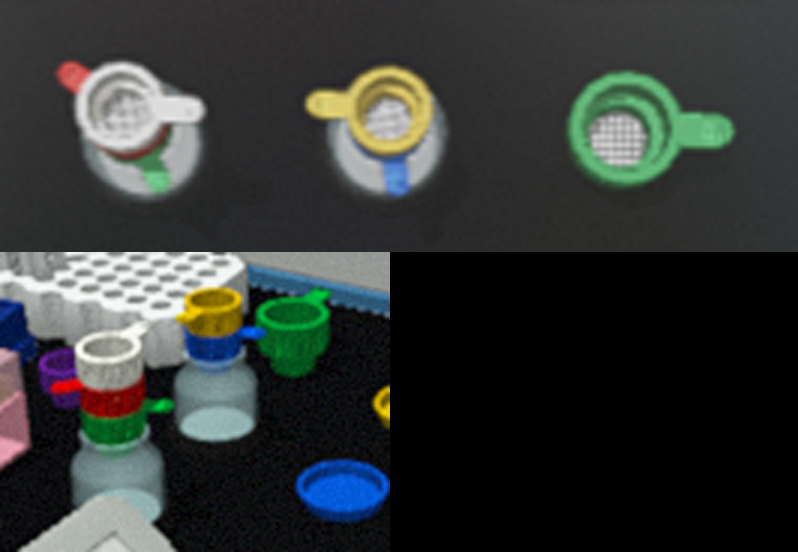

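```bash
cat >> h.py <<'E'
def rays(n,uv):
    c=camera_info(n);K=c['K']; uv=np.atleast_2d(np.float64(uv))
    p=cv2.undistortPoints(uv[:,None],K,np.array([c['k1'],0,0,0.]))[:,0]
    d=np.c_[p[:,0],-p[:,1],-np.ones(len(p))]
    if n=='wrist':
        s=r.get_state();Rt=R.from_euler('xyz',s['eef_rot'],degrees=True).as_matrix()
        T=c['tool_from_camera'];return s['tcp_pos']+Rt@T[:3,3],d@(Rt@T[:3,:3]).T
    return c['eye'],d@R.from_euler('xyz',c['orientation'],degrees=True).as_matrix().T
def onz(n,uv,z):
    e,d=rays(n,uv);return e+d*((z-e[2])/d[:,2])[:,None]
def cloud(n,d):
    v,u=np.indices(d.shape);e,D=rays(n,np.c_[u.ravel(),v.ravel()])
    return (e+D*d.ravel()[:,None]).reshape(d.shape+(3,))
def circ(P):
    A=np.c_[2*P[:,:2],np.ones(len(P))];b=(P[:,:2]**2).sum(1);x=np.linalg.lstsq(A,b,rcond=None)[0]
    return x[:2],np.sqrt(x[2]+x[:2]@x[:2])
E
python3 - <<'E'
from h import *
for n in ['top','side']:
    z=np.load('pics/%s0.npz'%n);im,d=z['im'],z['d'];P=cloud(n,d)
    hsv=cv2.cvtColor(im,cv2.COLOR_RGB2HSV).astype(int);H,S,V=hsv[...,0],hsv[...,1],hsv[...,2]
    M={'red':((H<8)|(H>172))&(S>120)&(V>60),'green':(H>45)&(H<80)&(S>80)&(V>50),'blue':(H>100)&(H<118)&(S>120)&(V>60),'yellow':(H>18)&(H<32)&(S>80)&(V>60),'white':(S<40)&(V>130)}
    for k,m in M.items():
        N,L,st,ce=cv2.connectedComponentsWithStats(m.astype(np.uint8))
        for i in range(1,N):
            if st[i,4]<12: continue
            Q=P[(L==i)&(d>0)]
            if len(Q)==0: continue
            q=np.median(Q,0)
            if not(.3<q[0]<.9 and -.5<q[1]<.1): continue
            print(n,k,st[i],'med',q.round(3),'min',Q.min(0).round(3),'max',Q.max(0).round(3))
E
```

```text
top red [263 160   8   7  37] med [ 0.669 -0.065  0.11 ] min [ 0.661 -0.073 -0.003] max [ 0.695 -0.041  0.114]
top red [262 265  30  30 711] med [ 0.429 -0.074  0.004] min [ 0.398 -0.106 -0.004] max [ 0.462 -0.041  0.018]
top green [385 162  40  28 558] med [ 0.653 -0.348  0.046] min [ 0.623 -0.399 -0.003] max [ 0.688 -0.308  0.054]
top green [282 180   8  11  46] med [ 0.625 -0.104  0.091] min [ 0.615 -0.109  0.087] max [ 0.635 -0.094  0.095]
top green [252 216  30  30 700] med [ 0.536 -0.052  0.004] min [ 0.505 -0.084 -0.004] max [ 0.569 -0.018  0.017]
top blue [326  91  27   4  40] med [ 0.843 -0.211  0.018] min [ 0.839 -0.241  0.014] max [ 0.848 -0.183  0.022]
top blue [341 182   6  10  43] med [ 0.622 -0.22   0.091] min [ 0.612 -0.225  0.02 ] max [ 0.63  -0.214  0.094]
top blue [312 218  30  30 697] med [ 0.531 -0.182  0.004] min [ 0.501 -0.214 -0.004] max [ 0.564 -0.151  0.018]
top yellow [322 160  31  22 333] med [ 0.656 -0.211  0.108] min [ 0.63  -0.24  -0.002] max [ 0.693 -0.173  0.115]
top yellow [369 217  31  31 738] med [ 0.533 -0.308  0.004] min [ 0.5   -0.342 -0.006] ma
[... 4069 characters left out ...]
0.061  0.016] max [0.849 0.006 0.061]
side white [184 234  14   4  23] med [0.75  0.001 0.058] min [ 0.743 -0.025  0.032] max [0.788 0.011 0.06 ]
side white [370 238  36  25 694] med [ 0.431 -0.175  0.017] min [ 0.395 -0.248 -0.   ] max [ 0.473 -0.145  0.022]
side white [403 266  59 134 365] med [ 0.336 -0.219 -0.201] min [ 0.33  -0.512 -0.24 ] max [ 0.339 -0.039 -0.178]
side white [341 334   4   9  14] med [0.415 0.053 0.003] min [0.412 0.043 0.   ] max [0.417 0.063 0.005]
side white [345 342   6  35  63] med [0.387 0.09  0.006] min [ 0.373  0.056 -0.001] max [0.407 0.118 0.012]
side white [426 344  23  56 106] med [ 0.336 -0.389 -0.473] min [ 0.333 -0.518 -0.538] max [ 0.338 -0.278 -0.451]
```

Run:
```python
from h import *
boxes={'top':{'red':(262,265,30,30),'green':(252,216,30,30),'blue':(312,218,30,30),'yellow':(369,217,31,31),'white':(375,266,29,30)},
'side':{'red':(346,271,37,27),'green':(291,261,32,25),'blue':(323,229,32,21),'yellow':(349,203,29,18),'white':(395,212,30,18)}}
for n in boxes:
    z=np.load('pics/%s0.npz'%n);im,d=z['im'],z['d']
    for k,(x,y,w,h) in boxes[n].items():
        x-=3;y-=3;w+=6;h+=6
        c=im[y:y+h,x:x+w].max(2).copy()
        c=cv2.resize(c,None,fx=4,fy=4,interpolation=cv2.INTER_CUBIC)
        m=(c>75).astype(np.uint8)
        cs,_=cv2.findContours(m,cv2.RETR_EXTERNAL,cv2.CHAIN_APPROX_NONE);q=max(cs,key=cv2.contourArea)
        q=cv2.convexHull(q)[:,0].astype(float)
        uv=(q+.5)/4-.5+[x,y]
        if n=='side': # upper/lower: lower outline may be wall; use points on plane rim
            pass
        P=onz(n,uv,.012);ctr,rr=circ(P);print(n,k,ctr.round(4),rr.round(4),'resid',np.abs(np.hypot(*(P[:,:2]-ctr).T)-rr).max().round(4))
# stack rims: top view, points by depth
z=np.load('pics/top0.npz');im,d=z['im'],z['d'];P=cloud('top',d)
for nm,(x0,y0,x1,y1),zr in [('A',(255,150,310,195),.130),('B',(315,150,365,195),.110)]:
    Q=P[y0:y1,x0:x1].reshape(-1,3);Q=Q[np.abs(Q[:,2]-zr)<.008]
    print(nm,len(Q),Q[:,2].mean(),Q.min(0).round(4),Q.max(0).round(4))
s=np.load('pics/side0.npz');
a=cv2.resize(im[152:200,257:362],None,fx=7.6,fy=7.6,interpolation=cv2.INTER_CUBIC);save('za',a)
b=cv2.resize(s['im'][165:255,235:325],None,fx=6.5,fy=6.5,interpolation=cv2.INTER_CUBIC);save('zb',b)
```

```text
top red [ 0.4302 -0.0747] 0.0328 resid 0.0002
top green [ 0.5359 -0.0532] 0.0323 resid 0.0004
top blue [ 0.5317 -0.1825] 0.0326 resid 0.0005
top yellow [ 0.5324 -0.3075] 0.0327 resid 0.0005
top white [ 0.4274 -0.3174] 0.0334 resid 0.0055
side red [ 0.4327 -0.0719] 0.0337 resid 0.0033
side green [ 0.5443 -0.0422] 0.0416 resid 0.0044
side blue [ 0.5336 -0.1788] 0.0349 resid 0.0046
side yellow [ 0.5342 -0.3026] 0.036 resid 0.0052
side white [ 0.4309 -0.3132] 0.036 resid 0.006
A 208 0.1302043087364391 [ 0.6292 -0.1307  0.1222] [ 0.6694 -0.0736  0.1363]
B 192 0.11021608549189503 [ 0.6301 -0.2344  0.102 ] [ 0.6698 -0.1786  0.1148]
```

View pics/za.png

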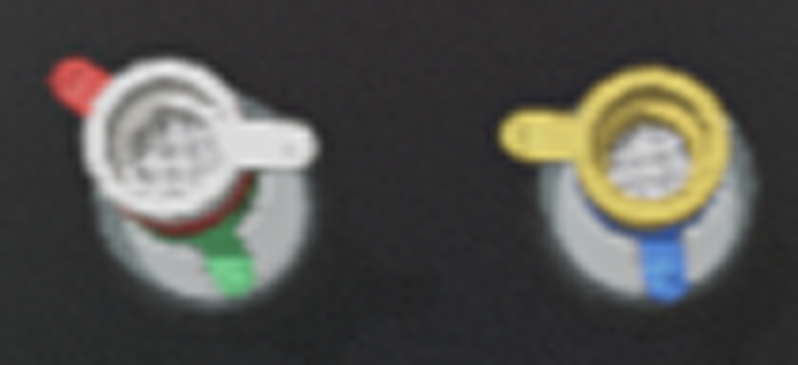

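View pics/zb.png

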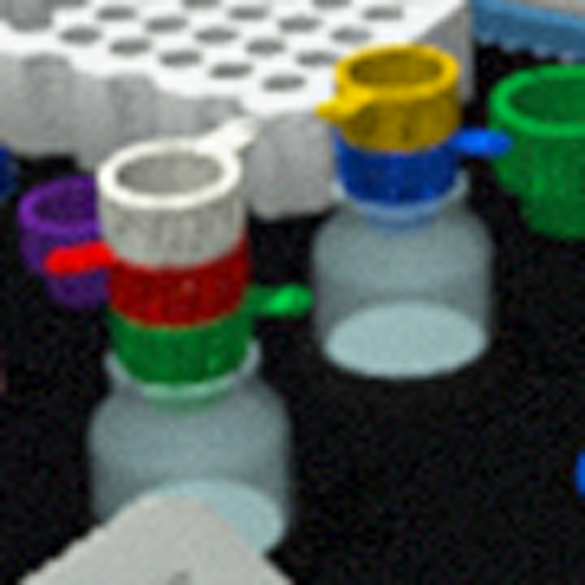

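Run:
```python
from h import *
f=lambda p,z:onz('top',np.array([p])/7.6-.5+[257,152],z)[0,:2]
g=lambda p,z:onz('side',np.array([p])/6.5-.5+[235,165],z)[0,:2]
W=f((165,139),.13);Y=f((653,147),.11);print('top',W,Y)
for e in [(85,139),(165,57),(165,222)]: print(f(e,.13)-W)
Ws=g((171,174),.13);Ys=g((398,74),.11);print('side',Ws,Ys)
for n,p,z,c in [('white',(300,146),.13,W),('yellow',(515,133),.11,Y),('red',(66,80),.11,W),('green',(233,280),.09,W),('blue',(666,285),.09,Y)]:
    v=f(p,z)-c;print(n,v,np.degrees(np.arctan2(v[1],v[0])))
```

```text
top [ 0.64942802 -0.09174039] [ 0.64985693 -0.21717477]
[0.00018527 0.02068404]
[0.02141963 0.00020513]
[-0.02155177 -0.0001939 ]
side [ 0.6528581  -0.09141912] [ 0.65205542 -0.21476081]
white [-0.00211197 -0.03478693] -93.47425491903806
yellow [0.00394914 0.03604697] 83.74787617874875
red [0.01950266 0.02885749] 55.94812694758071
green [-0.03122893 -0.01356455] -156.52187951212866
blue [-0.03370797 -0.00342907] -174.19135796002485
```

Run:
```python
from h import *
H=np.full((30,32),-1.)
for n in ['top','side']:
    d=np.load('pics/%s0.npz'%n)['d'];P=cloud(n,d)[d>0]
    P=P[(P[:,0]>.3)&(P[:,0]<.9)&(P[:,1]>-.48)&(P[:,1]<.16)&(P[:,2]<.5)]
    i=((P[:,0]-.3)/.04).astype(int);j=((.16-P[:,1])/.04).astype(int)
    np.maximum.at(H,(i,j),P[:,2]*1000)
print('y   ',[int(160-40*j-20) for j in range(16)])
for i in range(14,-1,-1): print(300+40*i+20,H[i,:16].astype(int))
```

```text
y    [140, 100, 60, 20, -20, -60, -100, -140, -180, -220, -260, -300, -340, -380, -420, -460]
880 [101 100 122 120 121 121  82  82  53  53  53 133 133  49  50   5]
840 [101 101 122 123 121 124  84  82  52  52  52  49  49  50  50   4]
800 [102 100  92 122 122  82  83  82  38  37  46  50  50  50  50 175]
760 [101 103  90  62  62  83  82  81  37  39  43  50  50  49 164 178]
720 [ 90  91  90   6  59   6   5   7   7   7   8  48  48  50 162 176]
680 [ 91  90  89   7   7 132 134  16 112 113  49  51  52  49 159 172]
640 [ 91  92  89   6   6 133 136 135 113 114  53  52  51  54 158 170]
600 [ 87  91   5   6   6  14  92   5   9  93   5   5   5   5 152 171]
560 [138 137 136 123  15  16  15  15  16  16  16  16  15   6 148 172]
520 [120 124 125 111  16  16  14  17  18  16  15  16  17   5 143 173]
480 [ 90  93  96   6   5  14  14   6  20  20   5  14  13   5 145 169]
440 [ 62  64  67   7   6  16  15  19  23  23   7  19  18   5 130 160]
400 [ 36  39  38   6   6  17  17  18  22  21  17  21  21  18   6 134]
360 [15 14  7  6  6  5  7  7  6  5 19 21  7  6  6  7]
320 [5 6 6 5 8 6 6 6 5 7 4 5 6 6 5 5]
```

```bash
cat >> h.py <<'E'
def go(x,y,z,yaw):
    s=r.get_state();p=s['tcp_pos'];e=s['eef_rot'];yw=e[2];a=np.radians(yw)
    D=np.array([x,y,z])-p
    print('t',round(s['time_s'],2),'pos',p.round(4),'rot',e.round(2),'w',round(s['gripper_width'],4),'F',s['contact_force'].round(1),
     '| tx %.4f ty %.4f tz %.4f turn %.3f'%(D[0]*np.cos(a)+D[1]*np.sin(a),-D[2],-D[0]*np.sin(a)+D[1]*np.cos(a),-np.radians((yaw-yw+180)%360-180)))
E
python3 - <<'E'
from h import *
for n in ['top','side']:
    d=np.load('pics/%s0.npz'%n)['d'];P=cloud(n,d)[d>0]
    Q=P[(P[:,0]>.34)&(P[:,0]<.9)&(P[:,1]>-.9)&(P[:,1]<-.39)&(P[:,2]<.4)&(P[:,2]>.07)]
    print(n,Q[:,2].max())
    for x in np.arange(.34,.6,.03):
        q=Q[abs(Q[:,0]-x)<.015]
        if len(q): print(x,np.percentile(q[:,1],99).round(3),q[:,1].max().round(3))
go(.65,-.092,.36,86.5)
E
```

```text
top 0.22256085730063968
0.39999999999999997 -0.457 -0.455
0.42999999999999994 -0.443 -0.442
0.4599999999999999 -0.442 -0.442
0.4899999999999999 -0.442 -0.441
0.5199999999999998 -0.442 -0.441
0.5499999999999998 -0.442 -0.441
0.5799999999999998 -0.442 -0.441
side 0.39889370448903894
0.34 -0.584 -0.582
0.37 -0.613 -0.611
0.39999999999999997 -0.462 -0.458
0.42999999999999994 -0.441 -0.439
0.4599999999999999 -0.439 -0.436
0.4899999999999999 -0.439 -0.437
0.5199999999999998 -0.438 -0.436
0.5499999999999998 -0.439 -0.436
0.5799999999999998 -0.439 -0.437
t 0.15 pos [ 0.3042 -0.6022  0.2428] rot [-8.992e+01  1.000e-02  2.680e+01] w 0.0875 F [ 0.4 -0.2  0.6] | tx 0.5387 ty -0.1172 tz 0.2995 turn -1.042
```

>>> apply_moves(
  deltas=[
    {"ty": -0.05},
    {"ty": -0.1},
    {"ty": -0.117,"tx": 0.03,"tz": 0.017,"turn": -0.14},
    {"ty": -0.117,"tx": 0.07,"tz": 0.039,"turn": -0.28},
    {"ty": -0.117,"tx": 0.112,"tz": 0.062,"turn": -0.42},
  ],
)

```text
invalid input at $.deltas[0]: expected keys tx, ty, tz, turn, gripper
```

>>> apply_moves(
  deltas=[
    {"gripper": 0.06},
  ],
)

```text
invalid input at $.deltas[0]: expected keys tx, ty, tz, turn, gripper
```

Run:
```python
from h import *
go(.65,-.092,.30,86.5)
```

```text
t 0.15 pos [ 0.3042 -0.6022  0.2428] rot [-8.992e+01  1.000e-02  2.680e+01] w 0.0875 F [ 0.4 -0.2  0.6] | tx 0.5387 ty -0.0572 tz 0.2995 turn -1.042
```

>>> apply_moves(
  deltas=[
    {"tx": 0,"ty": -0.05,"tz": 0,"turn": 0,"gripper": 0.06},
    {"tx": 0,"ty": -0.1,"tz": 0,"turn": 0,"gripper": 0.06},
    {"tx": 0.04,"ty": -0.117,"tz": 0.022,"turn": -0.14,"gripper": 0.06},
    {"tx": 0.08,"ty": -0.117,"tz": 0.044,"turn": -0.28,"gripper": 0.06},
    {"tx": 0.12,"ty": -0.117,"tz": 0.067,"turn": -0.42,"gripper": 0.06},
  ],
)

```text
time_s: 0.65
tcp_pos: [0.3818, -0.4875, 0.361]
eef_rot: [-90.1, -0.0, 51.1]
contact_force: [-0.2, 0.4, -0.5]
gripper_width: 0.0609
```

Run:
```python
from h import *
go(.65,-.092,.36,86.5)
```

```text
t 0.65 pos [ 0.3818 -0.4875  0.361 ] rot [-9.006e+01 -2.000e-02  5.112e+01] w 0.0609 F [-0.2  0.4 -0.5] | tx 0.4763 ty 0.0010 tz 0.0394 turn -0.617
```

>>> apply_moves(
  deltas=[
    {"tx": 0.045,"ty": 0,"tz": 0.004,"turn": -0.14,"gripper": 0.06},
    {"tx": 0.09,"ty": 0,"tz": 0.008,"turn": -0.28,"gripper": 0.06},
    {"tx": 0.135,"ty": 0,"tz": 0.012,"turn": -0.42,"gripper": 0.06},
    {"tx": 0.18,"ty": 0,"tz": 0.016,"turn": -0.56,"gripper": 0.06},
    {"tx": 0.225,"ty": 0,"tz": 0.02,"turn": -0.617,"gripper": 0.06},
  ],
)

```text
time_s: 1.15
tcp_pos: [0.5084, -0.2996, 0.3605]
eef_rot: [-90.0, -0.0, 86.5]
contact_force: [1.0, -1.2, -0.3]
gripper_width: 0.0602
```

Run:
```python
from h import *
go(.65,-.092,.26,86.5)
```

```text
t 1.15 pos [ 0.5084 -0.2996  0.3605] rot [-9.000e+01 -1.000e-02  8.652e+01] w 0.0602 F [ 1.  -1.2 -0.3] | tx 0.2158 ty 0.1005 tz -0.1288 turn 0.000
```

>>> apply_moves(
  deltas=[
    {"tx": 0.042,"ty": 0.01,"tz": -0.025,"turn": 0,"gripper": 0.06},
    {"tx": 0.084,"ty": 0.02,"tz": -0.05,"turn": 0,"gripper": 0.06},
    {"tx": 0.126,"ty": 0.04,"tz": -0.075,"turn": 0,"gripper": 0.06},
    {"tx": 0.17,"ty": 0.07,"tz": -0.1,"turn": 0,"gripper": 0.06},
    {"tx": 0.2158,"ty": 0.1,"tz": -0.1288,"turn": 0,"gripper": 0.06},
  ],
)

```text
time_s: 1.65
tcp_pos: [0.6392, -0.1094, 0.2712]
eef_rot: [-90.0, -0.0, 86.2]
contact_force: [0.9, -0.3, -0.1]
gripper_width: 0.0595
```

>>> apply_moves(
  deltas=[
    {"tx": 0,"ty": 0,"tz": 0,"turn": 0,"gripper": 0.06},
  ],
)

```text
time_s: 1.75
tcp_pos: [0.639, -0.1069, 0.2666]
eef_rot: [-89.6, -0.0, 86.4]
contact_force: [-1.0, -0.5, -0.6]
gripper_width: 0.06
```

Run:
```python
from h import *
go(.65,-.092,.128,86.5)
im,d=capture('wrist');save('w1',im)
im,d=capture('top');save('t1',im[140:210,240:440],s=4)
```

```text
t 1.75 pos [ 0.639  -0.1069  0.2666] rot [-8.959e+01 -2.000e-02  8.642e+01] w 0.06 F [-1.  -0.5 -0.6] | tx 0.0156 ty 0.1386 tz -0.0101 turn -0.001
```

View pics/w1.png

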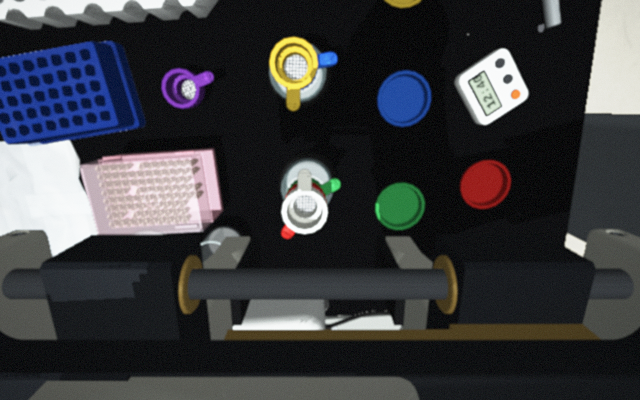

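Run:
```python
from h import *
s=r.get_state();print(s['tcp_pos'],s['qd'].round(1))
for n,p,z in [('W',(304,209.5),.13),('Y',(294,62),.11),('blue',(404,98),.012),('green',(401,205.5),.012),('red',(486,184),.012)]:
    print(n,onz('wrist',p,z)[0].round(4))
go(.65,-.092,.128,86.5)
```

```text
[ 0.63855799 -0.110235    0.27052731] [-1.7 -2.1  0.8  0.4 -0.2  0.2]
W [ 0.6516 -0.0951  0.13  ]
Y [ 0.6515 -0.22    0.11  ]
blue [ 0.5331 -0.1857  0.012 ]
green [ 0.5359 -0.0559  0.012 ]
red [ 0.4305 -0.077   0.012 ]
t 1.85 pos [ 0.6386 -0.1102  0.2705] rot [-8.984e+01  3.000e-02  8.633e+01] w 0.0601 F [-0.4 -0.8  0.4] | tx 0.0189 ty 0.1425 tz -0.0103 turn -0.003
```

>>> apply_moves(
  deltas=[
    {"tx": 0.017,"ty": 0.03,"tz": -0.0105,"turn": 0,"gripper": 0.06},
    {"tx": 0.017,"ty": 0.06,"tz": -0.0105,"turn": 0,"gripper": 0.06},
    {"tx": 0.017,"ty": 0.08,"tz": -0.0105,"turn": 0,"gripper": 0.06},
    {"tx": 0.017,"ty": 0.09,"tz": -0.0105,"turn": 0,"gripper": 0.06},
    {"tx": 0.017,"ty": 0.09,"tz": -0.0105,"turn": 0,"gripper": 0.06},
  ],
)

```text
time_s: 2.35
tcp_pos: [0.6495, -0.0959, 0.1816]
eef_rot: [-89.9, 0.0, 86.2]
contact_force: [-1.0, -0.5, 1.0]
gripper_width: 0.06
```

>>> apply_moves(
  deltas=[
    {"tx": 0,"ty": 0,"tz": 0,"turn": 0,"gripper": 0.06},
  ],
)

```text
time_s: 2.45
tcp_pos: [0.6507, -0.0957, 0.1836]
eef_rot: [-90.1, 0.0, 86.2]
contact_force: [0.0, 0.2, 0.5]
gripper_width: 0.06
```

>>> apply_moves(
  deltas=[
    {"tx": 0,"ty": 0,"tz": 0,"turn": 0,"gripper": 0.06},
  ],
)

```text
time_s: 2.55
tcp_pos: [0.6509, -0.0954, 0.1839]
eef_rot: [-90.2, -0.0, 86.2]
contact_force: [-0.4, 0.2, -0.7]
gripper_width: 0.0597
```

Run:
```python
from h import *
go(.65,-.092,.128,86.5)
for i in range(3):
    capture('side');s=r.get_state();print(s['tcp_pos'],s['eef_rot'])
```

```text
t 2.55 pos [ 0.6509 -0.0954  0.1839] rot [-9.015e+01 -1.000e-02  8.620e+01] w 0.0597 F [-0.4  0.2 -0.7] | tx 0.0033 ty 0.0559 tz 0.0012 turn -0.005
[ 0.65088781 -0.09518714  0.18372512] [-9.01479116e+01 -1.49203982e-02  8.62095873e+01]
[ 0.65073129 -0.09509574  0.1833932 ] [-9.01206875e+01 -1.63090040e-02  8.62140206e+01]
[ 0.65060006 -0.09504647  0.18316293] [-9.00997099e+01 -1.37041677e-02  8.62162860e+01]
```

>>> apply_moves(
  deltas=[
    {"tx": 0.003,"ty": 0.025,"tz": 0.0005,"turn": 0,"gripper": 0.06},
    {"tx": 0.003,"ty": 0.045,"tz": 0.0005,"turn": 0,"gripper": 0.06},
    {"tx": 0.003,"ty": 0.054,"tz": 0.0005,"turn": 0,"gripper": 0.06},
    {"tx": 0.003,"ty": 0.054,"tz": 0.0005,"turn": 0,"gripper": 0.06},
  ],
)

```text
time_s: 3.1
tcp_pos: [0.6493, -0.092, 0.127]
eef_rot: [-89.9, 0.0, 86.2]
contact_force: [-0.0, -0.1, 0.8]
gripper_width: 0.0599
```

Run:
```python
from h import *
im,d=capture('side');save('s2',im[150:270,215:375],s=4.5)
go(.65,-.092,.128,86.5)
```

```text
t 3.15 pos [ 0.65   -0.092   0.1282] rot [-8.998e+01  2.000e-02  8.623e+01] w 0.06 F [-0.  -0.6  1.1] | tx 0.0000 ty 0.0002 tz -0.0000 turn -0.005
```

View pics/s2.png

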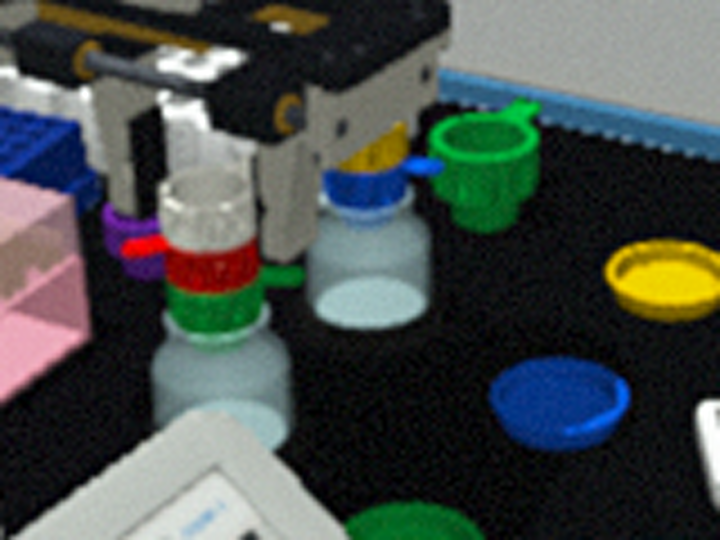

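The fingers straddle the white collar with their tips at the white/red seam. I'll close them.

>>> apply_moves(
  deltas=[
    {"tx": 0,"ty": 0,"tz": 0,"turn": 0,"gripper": 0.03},
    {"tx": 0,"ty": 0,"tz": 0,"turn": 0,"gripper": 0.03},
    {"tx": 0,"ty": 0,"tz": 0,"turn": 0,"gripper": 0.03},
    {"tx": 0,"ty": 0,"tz": 0,"turn": 0,"gripper": 0.03},
    {"tx": 0,"ty": 0,"tz": 0,"turn": 0,"gripper": 0.03},
  ],
  newtons=10,
)

```text
time_s: 3.65
tcp_pos: [0.6503, -0.092, 0.1288]
eef_rot: [-90.1, 0.0, 86.2]
contact_force: [0.2, 0.4, 4.2]
gripper_width: 0.0399
```

>>> apply_moves(
  deltas=[
    {"tx": 0,"ty": -0.007,"tz": 0,"turn": 0,"gripper": 0.03},
    {"tx": 0,"ty": -0.015,"tz": 0,"turn": 0,"gripper": 0.03},
    {"tx": 0,"ty": -0.025,"tz": 0,"turn": 0,"gripper": 0.03},
    {"tx": 0,"ty": -0.05,"tz": 0,"turn": 0,"gripper": 0.03},
  ],
)

```text
time_s: 4.05
tcp_pos: [0.6487, -0.0919, 0.1771]
eef_rot: [-89.8, 0.0, 86.2]
contact_force: [0.2, -0.6, -0.4]
gripper_width: 0.0401
```

Run:
```python
from h import *
im,d=capture('side');save('s3',im[150:270,215:375],s=4.5)
go(.43,-.3174,.18,30)
```

```text
t 4.1 pos [ 0.6515 -0.0922  0.1833] rot [-9.026e+01  3.000e-02  8.626e+01] w 0.0398 F [ 1.8 -0.7  4.3] | tx -0.2391 ty 0.0033 tz 0.2063 turn 0.982
```

View pics/s3.png

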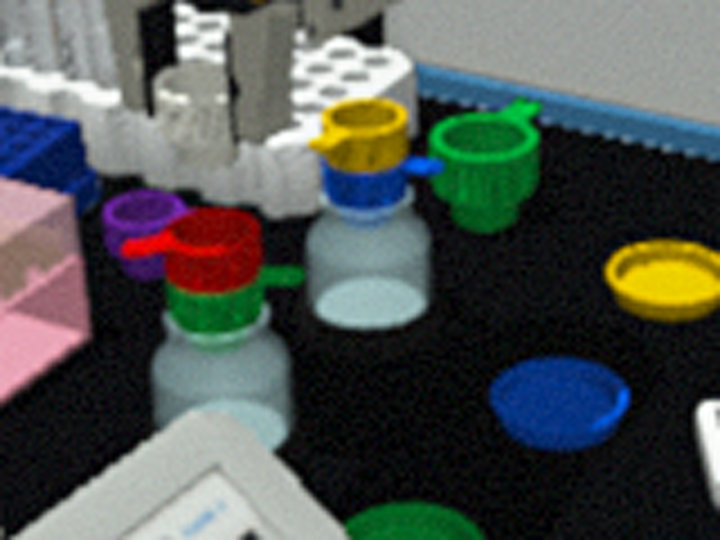

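>>> apply_moves(
  deltas=[
    {"tx": -0.03,"ty": -0.01,"tz": 0.026,"turn": 0.13,"gripper": 0.03},
    {"tx": -0.06,"ty": -0.02,"tz": 0.052,"turn": 0.26,"gripper": 0.03},
    {"tx": -0.09,"ty": -0.02,"tz": 0.078,"turn": 0.39,"gripper": 0.03},
    {"tx": -0.12,"ty": -0.02,"tz": 0.104,"turn": 0.52,"gripper": 0.03},
    {"tx": -0.15,"ty": -0.02,"tz": 0.13,"turn": 0.65,"gripper": 0.03},
  ],
)

```text
time_s: 4.6
tcp_pos: [0.5093, -0.234, 0.1991]
eef_rot: [-90.1, -0.0, 48.7]
contact_force: [0.1, -0.2, 0.3]
gripper_width: 0.0397
```

Run:
```python
from h import *
go(.428,-.3176,.14,30)
```

```text
t 4.6 pos [ 0.5093 -0.234   0.1991] rot [-9.007e+01 -5.000e-02  4.869e+01] w 0.0397 F [ 0.1 -0.2  0.3] | tx -0.1165 ty 0.0591 tz 0.0059 turn 0.326
```

>>> apply_moves(
  deltas=[
    {"tx": -0.035,"ty": 0.01,"tz": 0.002,"turn": 0.11,"gripper": 0.03},
    {"tx": -0.07,"ty": 0.025,"tz": 0.004,"turn": 0.22,"gripper": 0.03},
    {"tx": -0.1,"ty": 0.045,"tz": 0.006,"turn": 0.326,"gripper": 0.03},
    {"tx": -0.1165,"ty": 0.059,"tz": 0.006,"turn": 0.326,"gripper": 0.03},
    {"tx": -0.1165,"ty": 0.059,"tz": 0.006,"turn": 0.326,"gripper": 0.03},
  ],
)

```text
time_s: 5.1
tcp_pos: [0.4269, -0.3178, 0.1379]
eef_rot: [-89.9, 0.1, 30.1]
contact_force: [-0.6, -0.0, 0.3]
gripper_width: 0.04
```

>>> apply_moves(
  deltas=[
    {"tx": 0,"ty": 0,"tz": 0,"turn": 0,"gripper": 0.03},
    {"tx": 0,"ty": 0,"tz": 0,"turn": 0,"gripper": 0.03},
  ],
)

```text
time_s: 5.3
tcp_pos: [0.4305, -0.3169, 0.1402]
eef_rot: [-90.1, -0.1, 30.3]
contact_force: [1.2, -0.4, 0.0]
gripper_width: 0.04
```

Run:
```python
from h import *
go(.428,-.3176,.034,30)
im,d=capture('wrist');save('w4',im)
im,d=capture('top');save('t4',im[200:320,320:480],s=4.5)
im,d=capture('side');save('s4',im[150:270,330:490],s=4.5)
```

```text
t 5.3 pos [ 0.4305 -0.3169  0.1402] rot [-9.009e+01 -7.000e-02  3.034e+01] w 0.04 F [ 1.2 -0.4  0. ] | tx -0.0025 ty 0.1062 tz 0.0007 turn 0.006
```

View pics/w4.png

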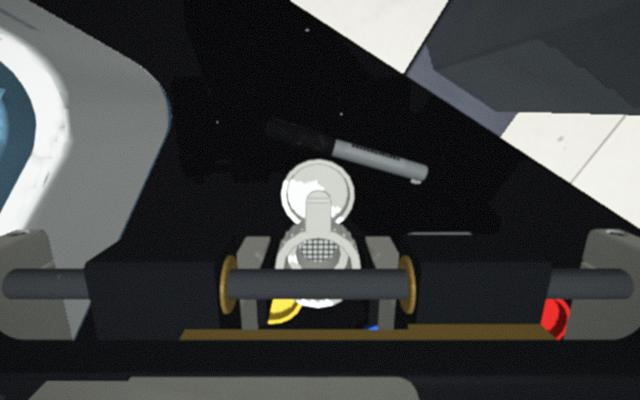

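View pics/s4.png

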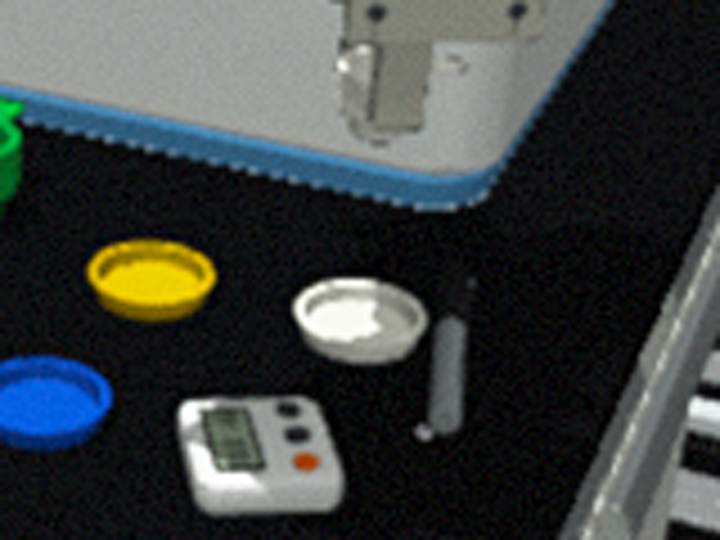

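Run:
```python
from h import *
for p,z in [((318,193.5),.012),((282,193),.012),((354,193),.012),((318,158),.012),((425,175),.015),((400,175),.02),((335,158),.02)]: print(p,onz('wrist',p,z)[0].round(4))
go(.428,-.3176,.034,30)
```

```text
(318, 193.5) [ 0.428  -0.3167  0.012 ]
(282, 193) [ 0.4429 -0.3429  0.012 ]
(354, 193) [ 0.4123 -0.2909  0.012 ]
(318, 158) [ 0.4022 -0.3318  0.012 ]
(425, 175) [ 0.3696 -0.2496  0.015 ]
(400, 175) [ 0.3797 -0.2689  0.02  ]
(335, 158) [ 0.3944 -0.3209  0.02  ]
t 5.45 pos [ 0.4302 -0.3166  0.1397] rot [-9.006e+01 -5.000e-02  3.037e+01] w 0.04 F [-0.5  0.5  0.4] | tx -0.0024 ty 0.1057 tz 0.0003 turn 0.006
```

>>> apply_moves(
  deltas=[
    {"tx": -0.0023,"ty": 0.03,"tz": 0,"turn": 0,"gripper": 0.03},
    {"tx": -0.0023,"ty": 0.06,"tz": 0,"turn": 0,"gripper": 0.03},
    {"tx": -0.0023,"ty": 0.085,"tz": 0,"turn": 0,"gripper": 0.03},
    {"tx": -0.0023,"ty": 0.098,"tz": 0,"turn": 0,"gripper": 0.03},
    {"tx": -0.0023,"ty": 0.102,"tz": 0,"turn": 0,"gripper": 0.03},
  ],
)

```text
time_s: 5.95
tcp_pos: [0.4269, -0.3175, 0.0357]
eef_rot: [-89.9, 0.1, 30.3]
contact_force: [1.3, -0.4, -0.0]
gripper_width: 0.0396
```

>>> apply_moves(
  deltas=[
    {"tx": 0,"ty": 0.001,"tz": 0,"turn": 0,"gripper": 0.03},
    {"tx": 0,"ty": 0.002,"tz": 0,"turn": 0,"gripper": 0.03},
    {"tx": 0,"ty": 0.002,"tz": 0,"turn": 0,"gripper": 0.03},
  ],
)

```text
time_s: 6.25
tcp_pos: [0.4279, -0.3183, 0.0359]
eef_rot: [-90.1, -0.1, 30.3]
contact_force: [0.3, -0.4, -0.2]
gripper_width: 0.0398
```

Run:
```python
from h import *
im,d=capture('side');save('s5',im[150:270,330:490],s=4.5)
go(.428,-.3172,.034,30)
```

```text
t 6.3 pos [ 0.4279 -0.3183  0.0358] rot [-9.006e+01 -6.000e-02  3.031e+01] w 0.0399 F [-0.3 -0.2  0.8] | tx 0.0006 ty 0.0018 tz 0.0009 turn 0.005
```

View pics/s5.png

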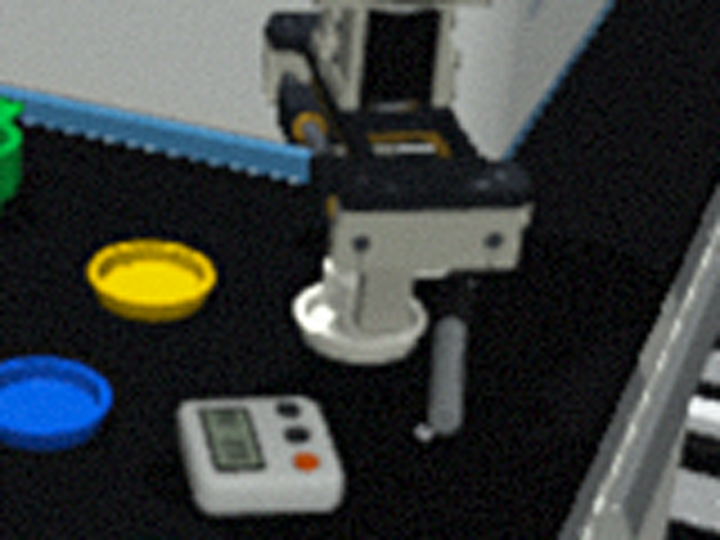

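The strainer is inside the white dish. I'll go down 1.5 mm more, release it and lift clear.

>>> apply_moves(
  deltas=[
    {"tx": 0,"ty": 0.001,"tz": 0,"turn": 0,"gripper": 0.03},
    {"tx": 0,"ty": 0.0015,"tz": 0,"turn": 0,"gripper": 0.03},
    {"tx": 0,"ty": 0.0015,"tz": 0,"turn": 0,"gripper": 0.05},
    {"tx": 0,"ty": 0.0015,"tz": 0,"turn": 0,"gripper": 0.05},
    {"tx": 0,"ty": 0.0015,"tz": 0,"turn": 0,"gripper": 0.05},
  ],
)

```text
time_s: 6.8
tcp_pos: [0.4273, -0.3182, 0.0336]
eef_rot: [-90.0, -0.0, 30.3]
contact_force: [0.3, -0.6, 0.6]
gripper_width: 0.0495
```

>>> apply_moves(
  deltas=[
    {"tx": 0,"ty": -0.02,"tz": 0,"turn": 0,"gripper": 0.05},
    {"tx": 0,"ty": -0.05,"tz": 0,"turn": 0,"gripper": 0.05},
    {"tx": 0,"ty": -0.09,"tz": 0,"turn": 0,"gripper": 0.05},
    {"tx": 0,"ty": -0.13,"tz": 0,"turn": 0,"gripper": 0.055},
  ],
)

```text
time_s: 7.2
tcp_pos: [0.4267, -0.318, 0.1645]
eef_rot: [-89.9, 0.1, 30.3]
contact_force: [1.7, -0.9, -0.4]
gripper_width: 0.053
```

Run:
```python
from h import *
go(.651,-.2162,.19,84)
im,d=capture('side');save('s6',im[150:270,330:490],s=4.5)
```

```text
t 7.2 pos [ 0.4267 -0.318   0.1645] rot [-8.995e+01  5.000e-02  3.030e+01] w 0.053 F [ 1.7 -0.9 -0.4] | tx 0.2450 ty -0.0255 tz -0.0252 turn -0.937
```

View pics/s6.png

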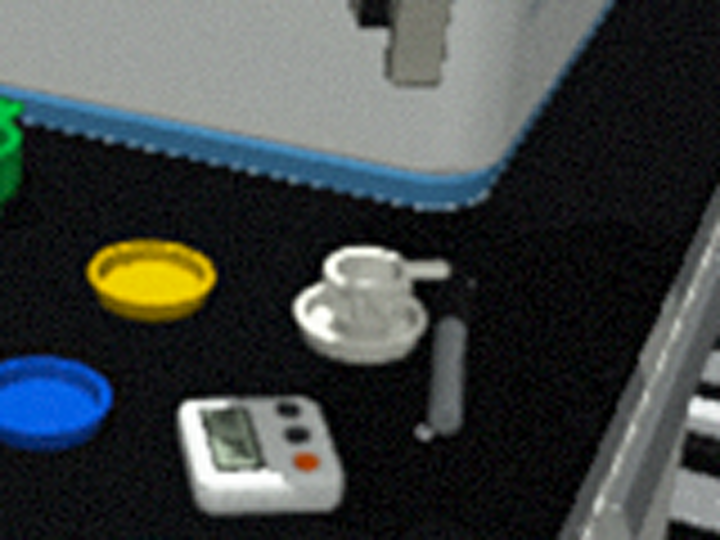

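White stands upright in its dish. Next is yellow.

>>> apply_moves(
  deltas=[
    {"tx": 0.035,"ty": -0.015,"tz": -0.003,"turn": -0.14,"gripper": 0.058},
    {"tx": 0.075,"ty": -0.025,"tz": -0.007,"turn": -0.28,"gripper": 0.058},
    {"tx": 0.115,"ty": -0.025,"tz": -0.011,"turn": -0.42,"gripper": 0.058},
    {"tx": 0.155,"ty": -0.025,"tz": -0.015,"turn": -0.56,"gripper": 0.058},
    {"tx": 0.19,"ty": -0.025,"tz": -0.019,"turn": -0.7,"gripper": 0.058},
  ],
)

```text
time_s: 7.75
tcp_pos: [0.6025, -0.2377, 0.1882]
eef_rot: [-90.0, -0.0, 70.8]
contact_force: [-0.1, -0.9, 0.0]
gripper_width: 0.0574
```

Run:
```python
from h import *
go(.651,-.2162,.16,84)
```

```text
t 7.75 pos [ 0.6025 -0.2377  0.1882] rot [-9.001e+01 -1.000e-02  7.075e+01] w 0.0574 F [-0.1 -0.9  0. ] | tx 0.0363 ty 0.0282 tz -0.0387 turn -0.231
```

>>> apply_moves(
  deltas=[
    {"tx": 0.018,"ty": 0,"tz": -0.019,"turn": -0.12,"gripper": 0.058},
    {"tx": 0.034,"ty": 0,"tz": -0.036,"turn": -0.231,"gripper": 0.058},
    {"tx": 0.0363,"ty": 0.01,"tz": -0.0387,"turn": -0.231,"gripper": 0.058},
    {"tx": 0.0363,"ty": 0.025,"tz": -0.0387,"turn": -0.231,"gripper": 0.058},
    {"tx": 0.0363,"ty": 0.028,"tz": -0.0387,"turn": -0.231,"gripper": 0.058},
  ],
)

```text
time_s: 8.25
tcp_pos: [0.6474, -0.2174, 0.1572]
eef_rot: [-89.7, -0.0, 83.5]
contact_force: [-0.2, -1.0, -0.4]
gripper_width: 0.058
```

>>> apply_moves(
  deltas=[
    {"tx": 0,"ty": 0,"tz": 0,"turn": 0,"gripper": 0.058},
    {"tx": 0,"ty": 0,"tz": 0,"turn": 0,"gripper": 0.058},
  ],
)

```text
time_s: 8.45
tcp_pos: [0.6491, -0.218, 0.1608]
eef_rot: [-90.0, 0.0, 83.6]
contact_force: [-0.3, -0.1, -0.4]
gripper_width: 0.0582
```

Run:
```python
from h import *
im,d=capture('wrist');save('w7',im)
go(.651,-.2162,.108,84)
```

```text
t 8.5 pos [ 0.6494 -0.218   0.1612] rot [-9.005e+01  1.000e-02  8.359e+01] w 0.0578 F [ 0.2  0.7 -0.9] | tx 0.0020 ty 0.0532 tz -0.0014 turn -0.007
```

View pics/w7.png

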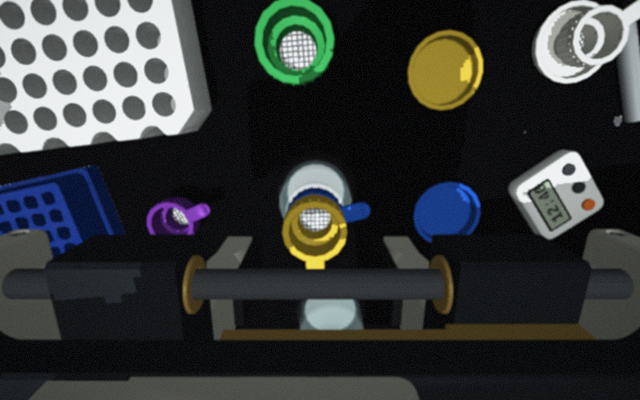

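>>> apply_moves(
  deltas=[
    {"tx": 0.002,"ty": 0.025,"tz": -0.001,"turn": 0,"gripper": 0.058},
    {"tx": 0.002,"ty": 0.045,"tz": -0.001,"turn": 0,"gripper": 0.058},
    {"tx": 0.002,"ty": 0.0532,"tz": -0.001,"turn": 0,"gripper": 0.058},
    {"tx": 0.002,"ty": 0.0532,"tz": -0.001,"turn": 0,"gripper": 0.058},
    {"tx": 0.002,"ty": 0.0532,"tz": -0.001,"turn": 0,"gripper": 0.058},
  ],
)

```text
time_s: 9.0
tcp_pos: [0.6515, -0.2159, 0.1085]
eef_rot: [-90.1, 0.0, 83.6]
contact_force: [0.5, 0.2, 0.4]
gripper_width: 0.0581
```

>>> apply_moves(
  deltas=[
    {"tx": 0,"ty": 0,"tz": 0,"turn": 0,"gripper": 0.03},
    {"tx": 0,"ty": 0,"tz": 0,"turn": 0,"gripper": 0.03},
    {"tx": 0,"ty": 0,"tz": 0,"turn": 0,"gripper": 0.03},
    {"tx": 0,"ty": 0,"tz": 0,"turn": 0,"gripper": 0.03},
  ],
  newtons=10,
)

```text
time_s: 9.4
tcp_pos: [0.6512, -0.2156, 0.108]
eef_rot: [-90.1, 0.0, 83.6]
contact_force: [0.3, 0.8, 3.2]
gripper_width: 0.0399
```

Run:
```python
from h import *
go(.651,-.2162,.108,84)
im,d=capture('side');save('s8',im[150:270,215:375],s=4.5)
```

```text
t 9.4 pos [ 0.6512 -0.2156  0.108 ] rot [-9.007e+01  1.000e-02  8.365e+01] w 0.0399 F [0.3 0.8 3.2] | tx -0.0006 ty 0.0000 tz 0.0001 turn -0.006
```

View pics/s8.png

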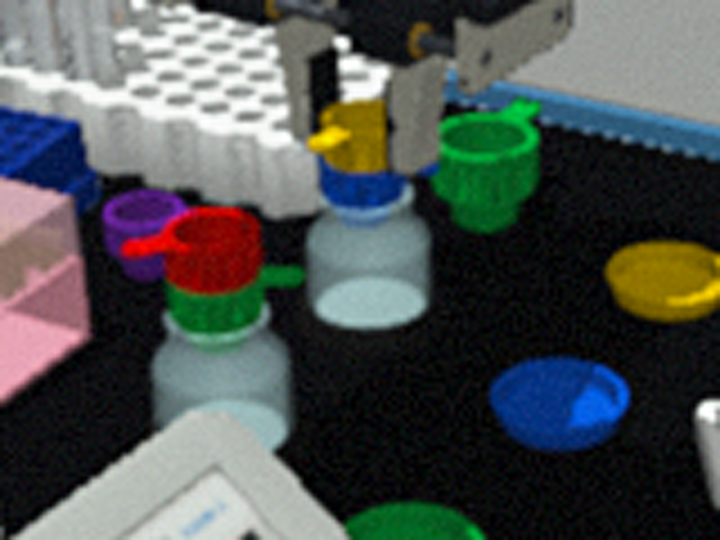

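>>> apply_moves(
  deltas=[
    {"tx": 0,"ty": -0.007,"tz": 0,"turn": 0,"gripper": 0.03},
    {"tx": 0,"ty": -0.015,"tz": 0,"turn": 0,"gripper": 0.03},
    {"tx": 0,"ty": -0.03,"tz": 0,"turn": 0,"gripper": 0.03},
    {"tx": 0,"ty": -0.055,"tz": 0,"turn": 0,"gripper": 0.03},
  ],
)

```text
time_s: 9.85
tcp_pos: [0.6499, -0.2155, 0.1623]
eef_rot: [-89.9, -0.0, 83.6]
contact_force: [-0.0, 0.2, 0.4]
gripper_width: 0.0399
```

Run:
```python
from h import *
go(.5324,-.3075,.14,84)
im,d=capture('side');save('s9',im[130:270,215:375],s=4.2)
```

```text
t 9.85 pos [ 0.6499 -0.2155  0.1623] rot [-8.986e+01 -1.000e-02  8.363e+01] w 0.0399 F [-0.   0.2  0.4] | tx -0.1045 ty 0.0223 tz 0.1066 turn -0.007
```

View pics/s9.png

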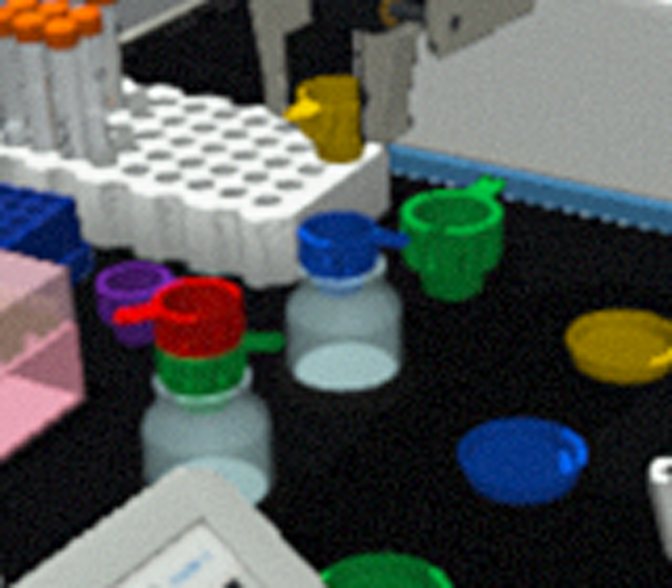

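>>> apply_moves(
  deltas=[
    {"tx": -0.025,"ty": 0,"tz": 0.026,"turn": 0,"gripper": 0.03},
    {"tx": -0.055,"ty": 0,"tz": 0.056,"turn": 0,"gripper": 0.03},
    {"tx": -0.085,"ty": 0.01,"tz": 0.086,"turn": 0,"gripper": 0.03},
    {"tx": -0.1045,"ty": 0.022,"tz": 0.1062,"turn": 0,"gripper": 0.03},
    {"tx": -0.1045,"ty": 0.022,"tz": 0.1062,"turn": 0,"gripper": 0.03},
  ],
)

```text
time_s: 10.4
tcp_pos: [0.5302, -0.3092, 0.1402]
eef_rot: [-89.9, -0.0, 83.5]
contact_force: [0.5, 0.3, -0.0]
gripper_width: 0.0401
```

>>> apply_moves(
  deltas=[
    {"tx": 0,"ty": 0.03,"tz": 0,"turn": 0,"gripper": 0.03},
    {"tx": 0,"ty": 0.06,"tz": 0,"turn": 0,"gripper": 0.03},
    {"tx": 0,"ty": 0.075,"tz": 0,"turn": 0,"gripper": 0.03},
    {"tx": 0,"ty": 0.075,"tz": 0,"turn": 0,"gripper": 0.03},
    {"tx": 0,"ty": 0.075,"tz": 0,"turn": 0,"gripper": 0.03},
  ],
)

```text
time_s: 10.9
tcp_pos: [0.5346, -0.3078, 0.0664]
eef_rot: [-90.1, 0.0, 83.7]
contact_force: [0.5, -0.3, 0.8]
gripper_width: 0.0399
```

Run:
```python
from h import *
go(.5324,-.3075,.034,84)
im,d=capture('wrist');save('w10',im)
im,d=capture('side');save('s10',im[150:270,300:460],s=4.5)
```

```text
t 10.9 pos [ 0.5346 -0.3078  0.0664] rot [-9.005e+01  3.000e-02  8.368e+01] w 0.0399 F [ 0.5 -0.3  0.8] | tx 0.0001 ty 0.0324 tz 0.0022 turn -0.006
```

View pics/s10.png

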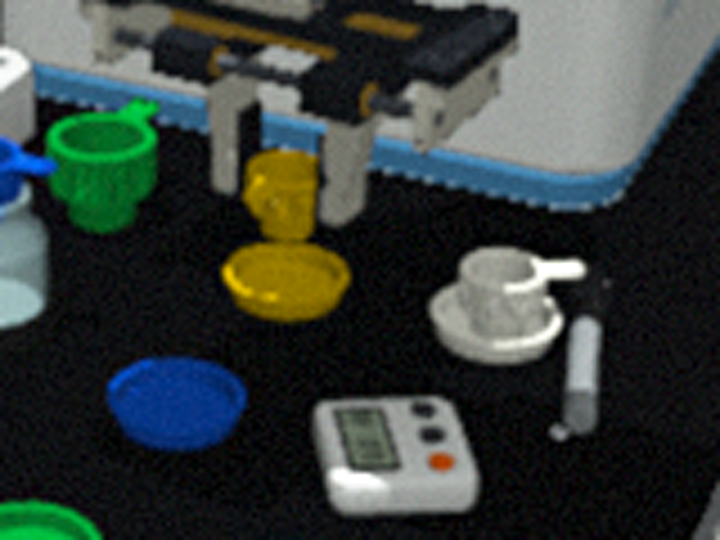

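View pics/w10.png

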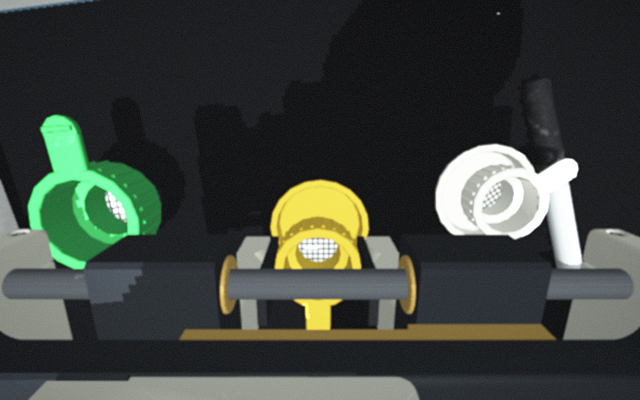

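>>> apply_moves(
  deltas=[
    {"tx": 0,"ty": 0.015,"tz": 0.001,"turn": 0,"gripper": 0.03},
    {"tx": 0,"ty": 0.026,"tz": 0.001,"turn": 0,"gripper": 0.03},
    {"tx": 0,"ty": 0.03,"tz": 0.001,"turn": 0,"gripper": 0.03},
    {"tx": 0,"ty": 0.0315,"tz": 0.001,"turn": 0,"gripper": 0.03},
    {"tx": 0,"ty": 0.0315,"tz": 0.001,"turn": 0,"gripper": 0.03},
  ],
)

```text
time_s: 11.5
tcp_pos: [0.5329, -0.3077, 0.0343]
eef_rot: [-90.0, 0.0, 83.7]
contact_force: [-0.3, -0.1, -0.2]
gripper_width: 0.0399
```

>>> apply_moves(
  deltas=[
    {"tx": 0,"ty": 0,"tz": 0,"turn": 0,"gripper": 0.03},
  ],
)

```text
time_s: 11.6
tcp_pos: [0.533, -0.3077, 0.0343]
eef_rot: [-90.0, 0.0, 83.6]
contact_force: [0.8, 0.0, -0.5]
gripper_width: 0.04
```

Run:
```python
from h import *
go(.5324,-.3075,.034,84)
```

```text
t 11.6 pos [ 0.533  -0.3077  0.0343] rot [-9.004e+01  1.000e-02  8.364e+01] w 0.04 F [ 0.8  0.  -0.5] | tx 0.0001 ty 0.0003 tz 0.0007 turn -0.006
```

>>> apply_moves(
  deltas=[
    {"tx": 0,"ty": 0,"tz": 0,"turn": 0,"gripper": 0.05},
    {"tx": 0,"ty": 0,"tz": 0,"turn": 0,"gripper": 0.05},
    {"tx": 0,"ty": 0,"tz": 0,"turn": 0,"gripper": 0.05},
    {"tx": 0,"ty": -0.02,"tz": 0,"turn": 0,"gripper": 0.05},
    {"tx": 0,"ty": -0.05,"tz": 0,"turn": 0,"gripper": 0.05},
  ],
)

```text
time_s: 12.1
tcp_pos: [0.5312, -0.3072, 0.0825]
eef_rot: [-89.8, -0.0, 83.6]
contact_force: [-0.1, 0.3, -0.1]
gripper_width: 0.0499
```

>>> apply_moves(
  deltas=[
    {"tx": 0,"ty": -0.05,"tz": 0,"turn": 0,"gripper": 0.058},
    {"tx": 0,"ty": -0.09,"tz": 0,"turn": 0,"gripper": 0.058},
  ],
)

```text
time_s: 12.3
tcp_pos: [0.5327, -0.3077, 0.1761]
eef_rot: [-90.0, 0.0, 83.7]
contact_force: [1.1, -1.5, 1.1]
gripper_width: 0.0571
```

Run:
```python
from h import *
go(.6505,-.0917,.175,56)
im,d=capture('side');save('s11',im[150:270,300:460],s=4.5)
```

```text
t 12.3 pos [ 0.5327 -0.3077  0.1761] rot [-9.003e+01  3.000e-02  8.366e+01] w 0.0571 F [ 1.1 -1.5  1.1] | tx 0.2277 ty 0.0011 tz -0.0932 turn 0.483
```

View pics/s11.png

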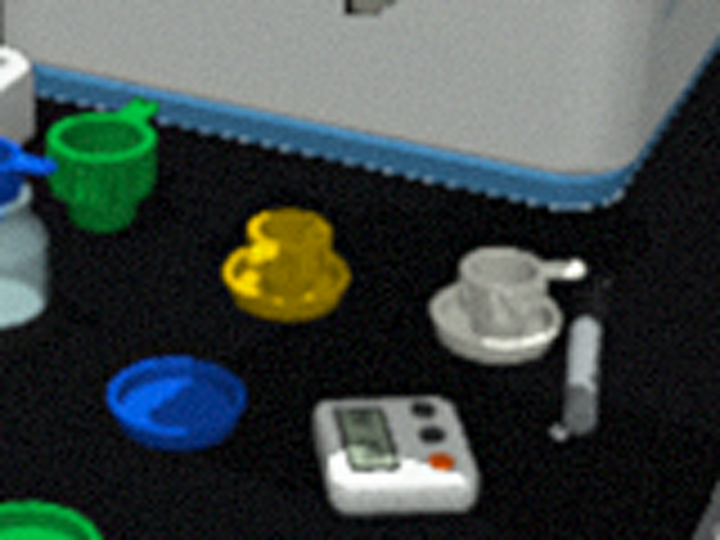

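Yellow stands in its dish. Next is red.

>>> apply_moves(
  deltas=[
    {"tx": 0.03,"ty": 0,"tz": -0.012,"turn": 0.1,"gripper": 0.058},
    {"tx": 0.07,"ty": 0,"tz": -0.028,"turn": 0.2,"gripper": 0.058},
    {"tx": 0.11,"ty": 0,"tz": -0.045,"turn": 0.3,"gripper": 0.058},
    {"tx": 0.15,"ty": 0,"tz": -0.061,"turn": 0.4,"gripper": 0.058},
    {"tx": 0.185,"ty": 0,"tz": -0.076,"turn": 0.48,"gripper": 0.058},
  ],
)

```text
time_s: 12.85
tcp_pos: [0.6293, -0.1303, 0.1739]
eef_rot: [-90.0, -0.0, 55.9]
contact_force: [0.0, -0.7, -0.4]
gripper_width: 0.0579
```

Run:
```python
from h import *
go(.6505,-.0917,.16,56)
```

```text
t 12.85 pos [ 0.6293 -0.1303  0.1739] rot [-9.001e+01 -2.000e-02  5.593e+01] w 0.0579 F [ 0.  -0.7 -0.4] | tx 0.0438 ty 0.0139 tz 0.0041 turn -0.001
```

>>> apply_moves(
  deltas=[
    {"tx": 0.022,"ty": 0,"tz": 0.002,"turn": 0,"gripper": 0.058},
    {"tx": 0.04,"ty": 0.005,"tz": 0.004,"turn": 0,"gripper": 0.058},
    {"tx": 0.0435,"ty": 0.014,"tz": 0.004,"turn": 0,"gripper": 0.058},
    {"tx": 0.0435,"ty": 0.014,"tz": 0.004,"turn": 0,"gripper": 0.058},
    {"tx": 0.0435,"ty": 0.014,"tz": 0.004,"turn": 0,"gripper": 0.058},
  ],
)

```text
time_s: 13.35
tcp_pos: [0.6488, -0.0948, 0.1592]
eef_rot: [-89.9, 0.1, 56.1]
contact_force: [0.6, -0.0, 0.6]
gripper_width: 0.058
```

Run:
```python
from h import *
go(.6505,-.0917,.108,56)
im,d=capture('wrist');save('w12',im)
```

```text
t 13.35 pos [ 0.6488 -0.0948  0.1592] rot [-8.994e+01  6.000e-02  5.612e+01] w 0.058 F [ 0.6 -0.   0.6] | tx 0.0035 ty 0.0512 tz 0.0003 turn 0.002
```

View pics/w12.png

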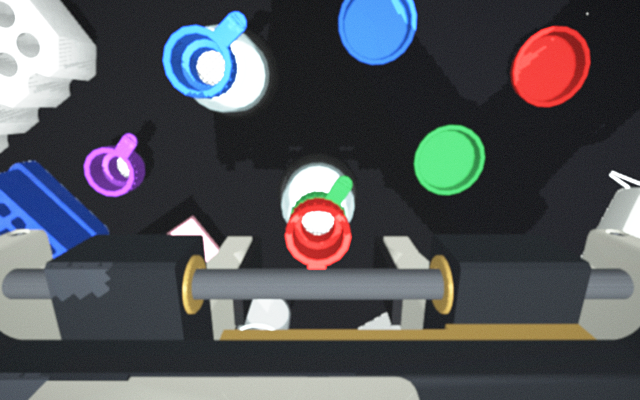

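>>> apply_moves(
  deltas=[
    {"tx": 0.003,"ty": 0.025,"tz": 0,"turn": 0,"gripper": 0.058},
    {"tx": 0.003,"ty": 0.045,"tz": 0,"turn": 0,"gripper": 0.058},
    {"tx": 0.003,"ty": 0.0515,"tz": 0,"turn": 0,"gripper": 0.058},
    {"tx": 0.003,"ty": 0.0515,"tz": 0,"turn": 0,"gripper": 0.058},
    {"tx": 0.003,"ty": 0.0515,"tz": 0,"turn": 0,"gripper": 0.058},
  ],
)

```text
time_s: 13.9
tcp_pos: [0.6518, -0.0918, 0.1094]
eef_rot: [-90.1, -0.0, 56.1]
contact_force: [0.5, 0.6, 0.6]
gripper_width: 0.0583
```

>>> apply_moves(
  deltas=[
    {"tx": 0,"ty": 0,"tz": 0,"turn": 0,"gripper": 0.03},
    {"tx": 0,"ty": 0,"tz": 0,"turn": 0,"gripper": 0.03},
    {"tx": 0,"ty": 0,"tz": 0,"turn": 0,"gripper": 0.03},
    {"tx": 0,"ty": 0,"tz": 0,"turn": 0,"gripper": 0.03},
  ],
  newtons=10,
)

```text
time_s: 14.3
tcp_pos: [0.6516, -0.0913, 0.109]
eef_rot: [-90.0, -0.0, 56.2]
contact_force: [-1.1, 1.3, 2.2]
gripper_width: 0.0401
```

Run:
```python
from h import *
go(.6505,-.0917,.108,56)
im,d=capture('side');save('s13',im[150:270,215:375],s=4.5)
```

```text
t 14.3 pos [ 0.6516 -0.0913  0.109 ] rot [-9.005e+01 -3.000e-02  5.615e+01] w 0.0401 F [-1.1  1.3  2.2] | tx -0.0010 ty 0.0010 tz 0.0007 turn 0.003
```

View pics/s13.png

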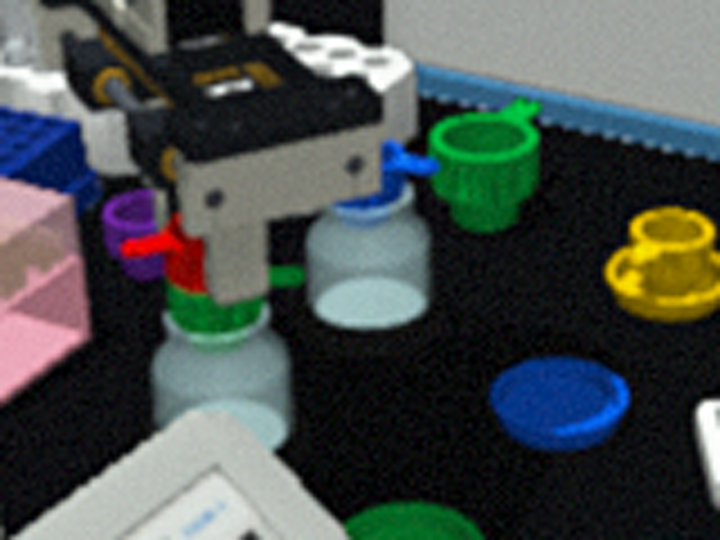

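>>> apply_moves(
  deltas=[
    {"tx": 0,"ty": -0.007,"tz": 0,"turn": 0,"gripper": 0.03},
    {"tx": 0,"ty": -0.015,"tz": 0,"turn": 0,"gripper": 0.03},
    {"tx": 0,"ty": -0.03,"tz": 0,"turn": 0,"gripper": 0.03},
    {"tx": 0,"ty": -0.06,"tz": 0,"turn": 0,"gripper": 0.03},
    {"tx": 0,"ty": -0.07,"tz": 0,"turn": 0,"gripper": 0.03},
  ],
)

```text
time_s: 14.85
tcp_pos: [0.6528, -0.0914, 0.182]
eef_rot: [-90.2, -0.1, 56.2]
contact_force: [1.1, -0.4, 0.1]
gripper_width: 0.0397
```

Run:
```python
from h import *
go(.4305,-.0745,.15,56)
im,d=capture('side');save('s14',im[120:260,215:375],s=4.2)
```

```text
t 14.85 pos [ 0.6528 -0.0914  0.182 ] rot [-90.22  -0.13  56.17] w 0.0397 F [ 1.1 -0.4  0.1] | tx -0.1097 ty 0.0320 tz 0.1941 turn 0.003
```

View pics/s14.png

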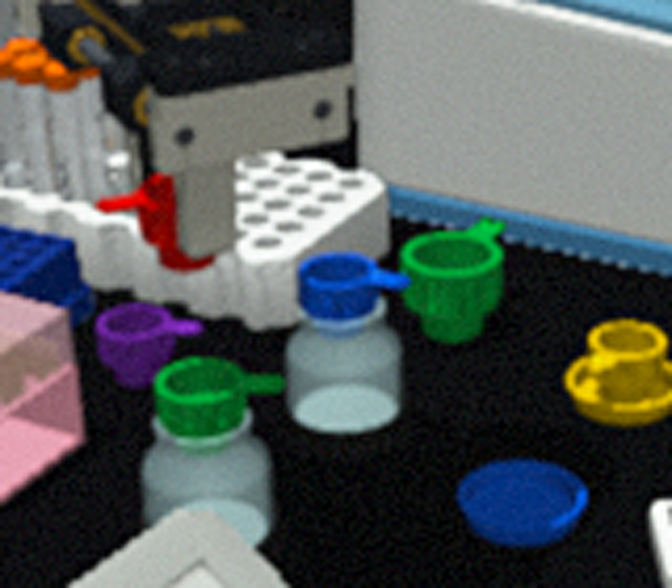

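>>> apply_moves(
  deltas=[
    {"tx": -0.015,"ty": 0,"tz": 0.0265,"turn": 0,"gripper": 0.03},
    {"tx": -0.035,"ty": 0,"tz": 0.062,"turn": 0,"gripper": 0.03},
    {"tx": -0.055,"ty": 0,"tz": 0.097,"turn": 0,"gripper": 0.03},
    {"tx": -0.075,"ty": 0,"tz": 0.133,"turn": 0,"gripper": 0.03},
    {"tx": -0.093,"ty": 0.01,"tz": 0.165,"turn": 0,"gripper": 0.03},
  ],
)

```text
time_s: 15.4
tcp_pos: [0.4609, -0.0766, 0.1686]
eef_rot: [-90.1, -0.1, 56.1]
contact_force: [0.4, 0.2, -0.1]
gripper_width: 0.0401
```

Run:
```python
from h import *
go(.4305,-.0745,.09,56)
```

```text
t 15.4 pos [ 0.4609 -0.0766  0.1686] rot [-9.005e+01 -6.000e-02  5.613e+01] w 0.0401 F [ 0.4  0.2 -0.1] | tx -0.0152 ty 0.0786 tz 0.0264 turn 0.002
```

>>> apply_moves(
  deltas=[
    {"tx": -0.01,"ty": 0.01,"tz": 0.018,"turn": 0,"gripper": 0.03},
    {"tx": -0.0155,"ty": 0.03,"tz": 0.0265,"turn": 0,"gripper": 0.03},
    {"tx": -0.0155,"ty": 0.06,"tz": 0.0265,"turn": 0,"gripper": 0.03},
    {"tx": -0.0155,"ty": 0.078,"tz": 0.0265,"turn": 0,"gripper": 0.03},
    {"tx": -0.0155,"ty": 0.078,"tz": 0.0265,"turn": 0,"gripper": 0.03},
  ],
)

```text
time_s: 15.9
tcp_pos: [0.4297, -0.0751, 0.0882]
eef_rot: [-89.8, 0.2, 56.1]
contact_force: [-0.8, -0.0, 0.4]
gripper_width: 0.0398
```

>>> apply_moves(
  deltas=[
    {"tx": 0,"ty": 0.01,"tz": 0,"turn": 0,"gripper": 0.03},
    {"tx": 0,"ty": 0.015,"tz": 0,"turn": 0,"gripper": 0.03},
    {"tx": 0,"ty": 0.015,"tz": 0,"turn": 0,"gripper": 0.03},
  ],
)

```text
time_s: 16.2
tcp_pos: [0.4317, -0.0747, 0.0751]
eef_rot: [-90.0, 0.0, 56.1]
contact_force: [-0.5, -0.2, -0.8]
gripper_width: 0.0401
```

Run:
```python
from h import *
go(.4305,-.0745,.035,56)
im,d=capture('wrist');save('w15',im)
im,d=capture('side');save('s15',im[200:340,290:450],s=4.2)
```

```text
t 16.2 pos [ 0.4317 -0.0747  0.0751] rot [-8.998e+01  2.000e-02  5.613e+01] w 0.0401 F [-0.5 -0.2 -0.8] | tx -0.0005 ty 0.0401 tz 0.0011 turn 0.002
```

View pics/w15.png

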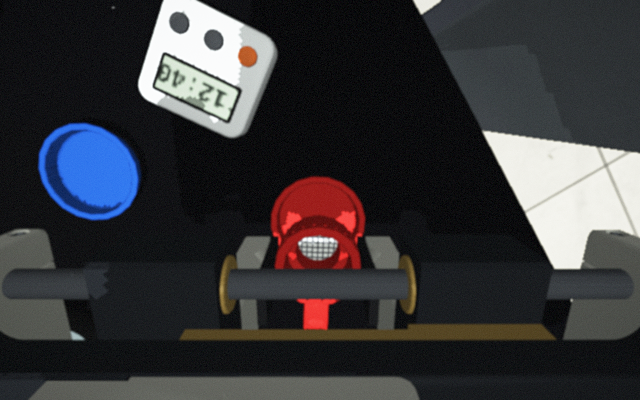

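View pics/s15.png

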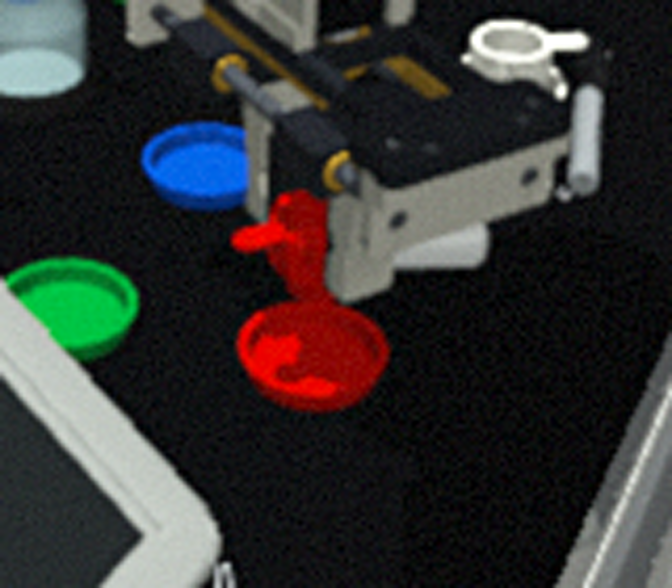

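Red hangs upright over its dish. I'll lower it to TCP height 0.035.

>>> apply_moves(
  deltas=[
    {"tx": 0,"ty": 0.02,"tz": 0.001,"turn": 0,"gripper": 0.03},
    {"tx": 0,"ty": 0.034,"tz": 0.001,"turn": 0,"gripper": 0.03},
    {"tx": 0,"ty": 0.039,"tz": 0.001,"turn": 0,"gripper": 0.03},
    {"tx": 0,"ty": 0.04,"tz": 0.001,"turn": 0,"gripper": 0.03},
    {"tx": 0,"ty": 0.04,"tz": 0.001,"turn": 0,"gripper": 0.03},
  ],
)

```text
time_s: 16.8
tcp_pos: [0.4314, -0.0741, 0.0358]
eef_rot: [-90.0, -0.0, 56.1]
contact_force: [0.0, -1.7, -0.8]
gripper_width: 0.04
```

Run:
```python
from h import *
go(.4305,-.0745,.035,56)
```

```text
t 16.8 pos [ 0.4314 -0.0741  0.0358] rot [-9.003e+01 -2.000e-02  5.615e+01] w 0.04 F [ 0.  -1.7 -0.8] | tx -0.0008 ty 0.0008 tz 0.0005 turn 0.003
```

>>> apply_moves(
  deltas=[
    {"tx": 0,"ty": 0.0008,"tz": 0,"turn": 0,"gripper": 0.03},
    {"tx": 0,"ty": 0.0008,"tz": 0,"turn": 0,"gripper": 0.05},
    {"tx": 0,"ty": 0.0008,"tz": 0,"turn": 0,"gripper": 0.05},
    {"tx": 0,"ty": 0.0008,"tz": 0,"turn": 0,"gripper": 0.05},
    {"tx": 0,"ty": -0.015,"tz": 0,"turn": 0,"gripper": 0.05},
  ],
)

```text
time_s: 17.3
tcp_pos: [0.4297, -0.0744, 0.0493]
eef_rot: [-89.9, 0.1, 56.1]
contact_force: [0.9, -0.7, -0.6]
gripper_width: 0.0498
```

>>> apply_moves(
  deltas=[
    {"tx": 0,"ty": -0.03,"tz": 0,"turn": 0,"gripper": 0.055},
    {"tx": 0,"ty": -0.075,"tz": 0,"turn": 0,"gripper": 0.058},
    {"tx": 0,"ty": -0.125,"tz": 0,"turn": 0,"gripper": 0.058},
  ],
)

```text
time_s: 17.6
tcp_pos: [0.4299, -0.0744, 0.1763]
eef_rot: [-89.9, 0.1, 56.1]
contact_force: [2.2, 0.7, 0.1]
gripper_width: 0.0581
```

Run:
```python
from h import *
go(.6505,-.0917,.165,23.5)
im,d=capture('side');save('s16',im[200:340,290:450],s=4.2)
im,d=capture('top');save('t16',im[145:305,250:430],s=3.7)
```

```text
t 17.6 pos [ 0.4299 -0.0744  0.1763] rot [-89.9    0.1   56.13] w 0.0581 F [2.2 0.7 0.1] | tx 0.1086 ty 0.0113 tz -0.1928 turn 0.570
```

View pics/s16.png

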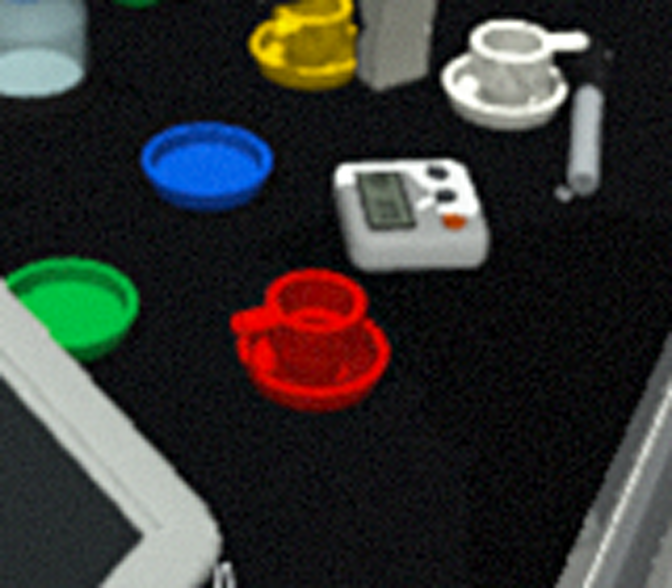

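View pics/t16.png

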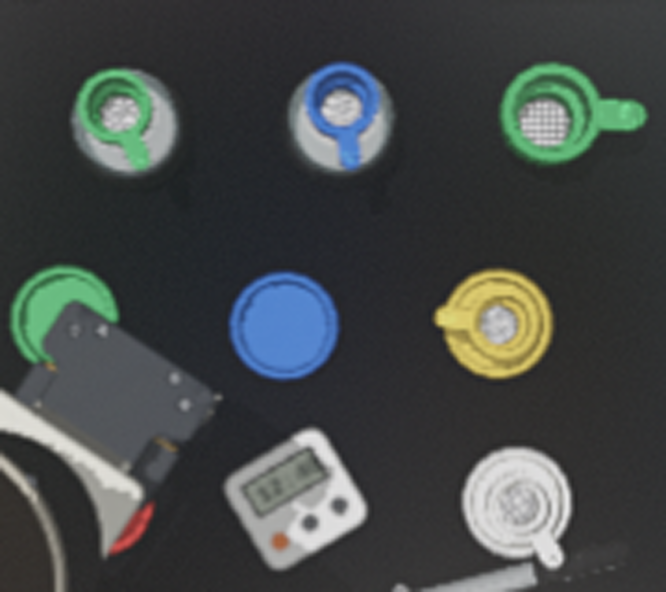

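Run:
```python
from h import *
f=lambda p,z:onz('top',np.array([p])/3.7-.5+[250,145],z)[0,:2]
for c,t in [((115,105),(138,158)),((342,100),(349,158))]:
    C=f(c,.09);v=f(t,.09)-C;print(C,v,np.degrees(np.arctan2(v[1],v[0])))
print(f((499,324),.036),f((519,503),.036),'dish',f((498,323),.012),f((516,503),.012))
go(.6505,-.0917,.165,23.5)
```

```text
[ 0.65003473 -0.09166183] [-0.02950153 -0.01289506] -156.3899564224027
[ 0.65190112 -0.21640202] [-0.03208839 -0.00360709] -173.5862385510198
[ 0.53118991 -0.30579031] [ 0.42960519 -0.31594532] dish [ 0.53280359 -0.30756153] [ 0.42824065 -0.31679082]
t 17.7 pos [ 0.4346 -0.0738  0.1818] rot [-90.49  -0.41  56.22] w 0.0578 F [ 0.5  0.7 -1.1] | tx 0.1051 ty 0.0168 tz -0.1894 turn 0.571
```

>>> apply_moves(
  deltas=[
    {"tx": 0.015,"ty": 0,"tz": -0.025,"turn": 0.1,"gripper": 0.058},
    {"tx": 0.035,"ty": 0,"tz": -0.06,"turn": 0.22,"gripper": 0.058},
    {"tx": 0.055,"ty": 0,"tz": -0.098,"turn": 0.34,"gripper": 0.058},
    {"tx": 0.075,"ty": 0,"tz": -0.134,"turn": 0.46,"gripper": 0.058},
    {"tx": 0.092,"ty": 0,"tz": -0.165,"turn": 0.565,"gripper": 0.058},
  ],
)

```text
time_s: 18.2
tcp_pos: [0.6211, -0.09, 0.1749]
eef_rot: [-90.0, 0.0, 23.5]
contact_force: [-0.5, 0.6, 0.4]
gripper_width: 0.058
```

Run:
```python
from h import *
go(.6505,-.0917,.145,23.5)
```

```text
t 18.2 pos [ 0.6211 -0.09    0.1749] rot [-9.000e+01  1.000e-02  2.348e+01] w 0.058 F [-0.5  0.6  0.4] | tx 0.0263 ty 0.0299 tz -0.0133 turn -0.000
```

>>> apply_moves(
  deltas=[
    {"tx": 0.015,"ty": 0,"tz": -0.007,"turn": 0,"gripper": 0.058},
    {"tx": 0.0263,"ty": 0.01,"tz": -0.013,"turn": 0,"gripper": 0.058},
    {"tx": 0.0263,"ty": 0.03,"tz": -0.013,"turn": 0,"gripper": 0.058},
    {"tx": 0.0263,"ty": 0.03,"tz": -0.013,"turn": 0,"gripper": 0.058},
    {"tx": 0.0263,"ty": 0.03,"tz": -0.013,"turn": 0,"gripper": 0.058},
  ],
)

```text
time_s: 18.7
tcp_pos: [0.6478, -0.0911, 0.1449]
eef_rot: [-90.0, 0.1, 23.8]
contact_force: [-0.1, 1.2, 0.3]
gripper_width: 0.0581
```

Run:
```python
from h import *
go(.6505,-.0917,.091,23.5)
im,d=capture('wrist');save('w17',im)
```

```text
t 18.7 pos [ 0.6478 -0.0911  0.1449] rot [-89.98   0.09  23.79] w 0.0581 F [-0.1  1.2  0.3] | tx 0.0022 ty 0.0539 tz -0.0017 turn 0.005
```

View pics/w17.png

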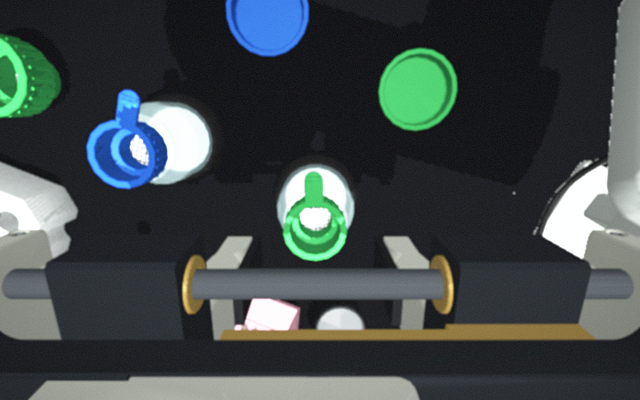

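>>> apply_moves(
  deltas=[
    {"tx": 0.002,"ty": 0.025,"tz": -0.001,"turn": 0,"gripper": 0.058},
    {"tx": 0.002,"ty": 0.045,"tz": -0.001,"turn": 0,"gripper": 0.058},
    {"tx": 0.002,"ty": 0.053,"tz": -0.001,"turn": 0,"gripper": 0.058},
    {"tx": 0.002,"ty": 0.053,"tz": -0.001,"turn": 0,"gripper": 0.058},
    {"tx": 0.002,"ty": 0.053,"tz": -0.001,"turn": 0,"gripper": 0.058},
  ],
)

```text
time_s: 19.25
tcp_pos: [0.6514, -0.0911, 0.0937]
eef_rot: [-90.0, -0.1, 23.8]
contact_force: [-0.0, -0.2, 0.2]
gripper_width: 0.058
```

>>> apply_moves(
  deltas=[
    {"tx": 0,"ty": 0,"tz": 0,"turn": 0,"gripper": 0.03},
    {"tx": 0,"ty": 0,"tz": 0,"turn": 0,"gripper": 0.03},
    {"tx": 0,"ty": 0,"tz": 0,"turn": 0,"gripper": 0.03},
    {"tx": 0,"ty": 0,"tz": 0,"turn": 0,"gripper": 0.03},
  ],
  newtons=10,
)

```text
time_s: 19.65
tcp_pos: [0.6511, -0.0911, 0.0931]
eef_rot: [-90.0, -0.1, 23.8]
contact_force: [-1.5, 0.8, 3.3]
gripper_width: 0.0399
```

Run:
```python
from h import *
go(.6505,-.0917,.091,23.5)
```

```text
t 19.65 pos [ 0.6511 -0.0911  0.0931] rot [-9.002e+01 -5.000e-02  2.378e+01] w 0.0399 F [-1.5  0.8  3.3] | tx -0.0008 ty 0.0021 tz -0.0003 turn 0.005
```

>>> apply_moves(
  deltas=[
    {"tx": 0,"ty": -0.007,"tz": 0,"turn": 0,"gripper": 0.03},
    {"tx": 0,"ty": -0.015,"tz": 0,"turn": 0,"gripper": 0.03},
    {"tx": 0,"ty": -0.03,"tz": 0,"turn": 0,"gripper": 0.03},
    {"tx": 0,"ty": -0.06,"tz": 0,"turn": 0,"gripper": 0.03},
    {"tx": 0,"ty": -0.1,"tz": 0,"turn": 0,"gripper": 0.03},
  ],
)

```text
time_s: 20.15
tcp_pos: [0.6498, -0.0911, 0.1927]
eef_rot: [-89.9, 0.2, 23.8]
contact_force: [1.0, 1.0, 0.1]
gripper_width: 0.04
```

Run:
```python
from h import *
go(.536,-.053,.2,90)
im,d=capture('side');save('s18',im[110:250,215:375],s=4.2)
```

```text
t 20.15 pos [ 0.6498 -0.0911  0.1927] rot [-89.94   0.16  23.76] w 0.04 F [1.  1.  0.1] | tx -0.0888 ty -0.0073 tz 0.0807 turn -1.156
```

View pics/s18.png

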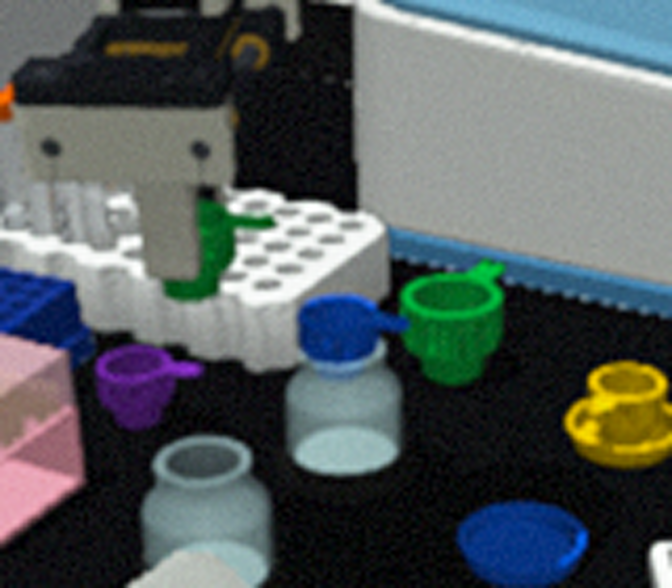

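Green is lifted out and upright. I'll rotate to a yaw of 90 degrees in place, then move over the dish.

>>> apply_moves(
  deltas=[
    {"tx": 0,"ty": -0.01,"tz": 0,"turn": -0.14,"gripper": 0.03},
    {"tx": -0.005,"ty": -0.015,"tz": 0.005,"turn": -0.28,"gripper": 0.03},
    {"tx": -0.01,"ty": -0.015,"tz": 0.01,"turn": -0.42,"gripper": 0.03},
    {"tx": -0.015,"ty": -0.015,"tz": 0.014,"turn": -0.56,"gripper": 0.03},
    {"tx": -0.02,"ty": -0.015,"tz": 0.018,"turn": -0.7,"gripper": 0.03},
  ],
)

```text
time_s: 20.7
tcp_pos: [0.6252, -0.0826, 0.2087]
eef_rot: [-90.1, -0.0, 64.2]
contact_force: [1.1, -0.3, -0.1]
gripper_width: 0.0399
```

Run:
```python
from h import *
go(.536,-.053,.2,90)
```

```text
t 20.7 pos [ 0.6252 -0.0826  0.2087] rot [-9.007e+01 -4.000e-02  6.421e+01] w 0.0399 F [ 1.1 -0.3 -0.1] | tx -0.0121 ty 0.0087 tz 0.0932 turn -0.450
```

>>> apply_moves(
  deltas=[
    {"tx": -0.002,"ty": 0,"tz": 0.015,"turn": -0.14,"gripper": 0.03},
    {"tx": -0.005,"ty": 0,"tz": 0.04,"turn": -0.28,"gripper": 0.03},
    {"tx": -0.009,"ty": 0,"tz": 0.07,"turn": -0.42,"gripper": 0.03},
    {"tx": -0.012,"ty": 0.005,"tz": 0.0925,"turn": -0.45,"gripper": 0.03},
    {"tx": -0.012,"ty": 0.008,"tz": 0.0925,"turn": -0.45,"gripper": 0.03},
  ],
)

```text
time_s: 21.2
tcp_pos: [0.5348, -0.0522, 0.2007]
eef_rot: [-90.1, -0.1, 89.7]
contact_force: [1.1, 0.2, 0.1]
gripper_width: 0.0397
```

>>> apply_moves(
  deltas=[
    {"tx": 0,"ty": 0.03,"tz": 0,"turn": 0,"gripper": 0.03},
    {"tx": 0,"ty": 0.07,"tz": 0,"turn": 0,"gripper": 0.03},
    {"tx": 0,"ty": 0.09,"tz": 0,"turn": 0,"gripper": 0.03},
    {"tx": 0,"ty": 0.09,"tz": 0,"turn": 0,"gripper": 0.03},
    {"tx": 0,"ty": 0.09,"tz": 0,"turn": 0,"gripper": 0.03},
  ],
)

```text
time_s: 21.7
tcp_pos: [0.5378, -0.0528, 0.1103]
eef_rot: [-90.0, 0.0, 89.7]
contact_force: [-0.6, -0.7, 0.7]
gripper_width: 0.0396
```

Run:
```python
from h import *
go(.536,-.053,.039,90)
im,d=capture('wrist');save('w19',im)
im,d=capture('side');save('s19',im)
im,d=capture('top');save('t19',im[145:305,210:370],s=3.7)
```

```text
t 21.7 pos [ 0.5378 -0.0528  0.1103] rot [-9.004e+01  2.000e-02  8.966e+01] w 0.0396 F [-0.6 -0.7  0.7] | tx -0.0002 ty 0.0713 tz 0.0018 turn -0.006
```

View pics/w19.png

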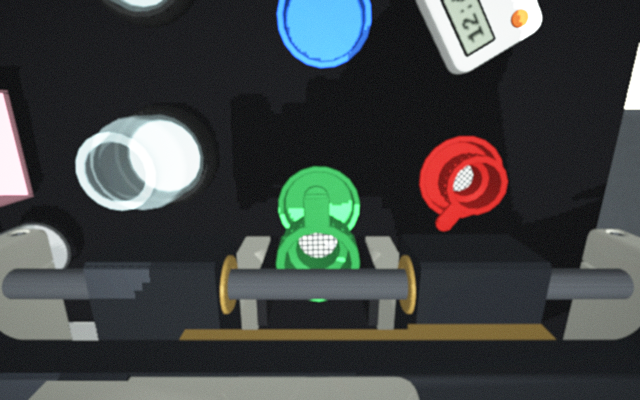

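View pics/s19.png

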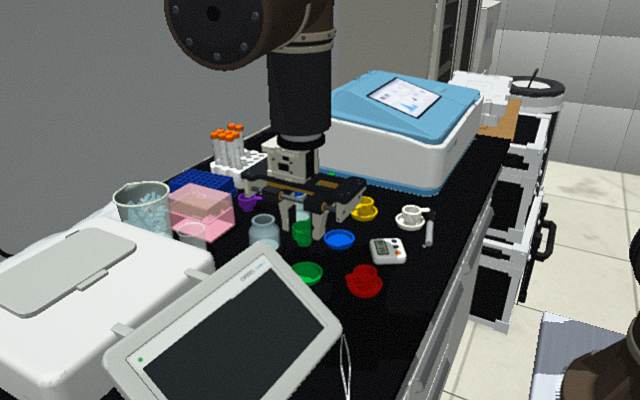

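View pics/t19.png

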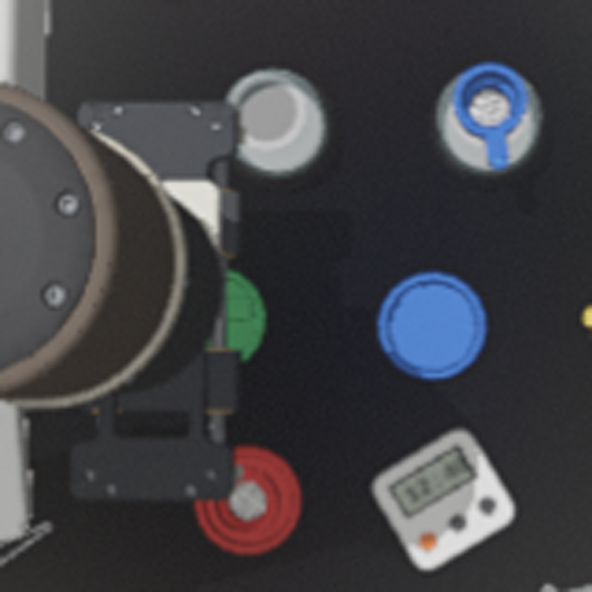

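>>> apply_moves(
  deltas=[
    {"tx": 0,"ty": 0.02,"tz": 0.0015,"turn": 0,"gripper": 0.03},
    {"tx": 0,"ty": 0.04,"tz": 0.0015,"turn": 0,"gripper": 0.03},
    {"tx": 0,"ty": 0.06,"tz": 0.0015,"turn": 0,"gripper": 0.03},
    {"tx": 0,"ty": 0.066,"tz": 0.0015,"turn": 0,"gripper": 0.03},
    {"tx": 0,"ty": 0.069,"tz": 0.0015,"turn": 0,"gripper": 0.03},
  ],
)

```text
time_s: 22.35
tcp_pos: [0.5358, -0.0527, 0.0407]
eef_rot: [-90.0, 0.0, 89.7]
contact_force: [0.2, 0.0, 0.9]
gripper_width: 0.0393
```

>>> apply_moves(
  deltas=[
    {"tx": 0,"ty": 0.001,"tz": 0,"turn": 0,"gripper": 0.03},
    {"tx": 0,"ty": 0.001,"tz": 0,"turn": 0,"gripper": 0.03},
  ],
)

```text
time_s: 22.55
tcp_pos: [0.5361, -0.0526, 0.0402]
eef_rot: [-90.1, -0.0, 89.7]
contact_force: [-0.3, 0.3, -0.2]
gripper_width: 0.0396
```

Run:
```python
from h import *
go(.536,-.053,.039,90)
im,d=capture('side');save('s20',im[160:300,230:390],s=4.2)
```

```text
t 22.55 pos [ 0.5361 -0.0526  0.0402] rot [-9.009e+01 -2.000e-02  8.966e+01] w 0.0396 F [-0.3  0.3 -0.2] | tx -0.0004 ty 0.0012 tz 0.0001 turn -0.006
```

View pics/s20.png

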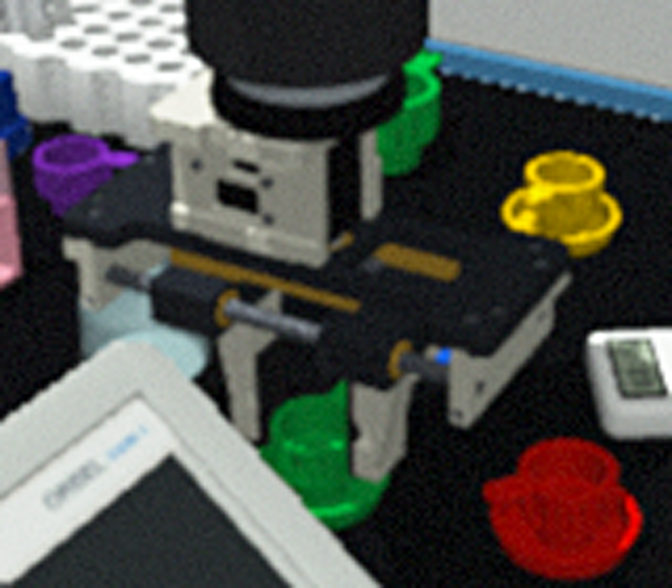

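>>> apply_moves(
  deltas=[
    {"tx": 0,"ty": 0.001,"tz": 0,"turn": 0,"gripper": 0.03},
    {"tx": 0,"ty": 0.0015,"tz": 0,"turn": 0,"gripper": 0.03},
    {"tx": 0,"ty": 0.0015,"tz": 0,"turn": 0,"gripper": 0.05},
    {"tx": 0,"ty": 0.0015,"tz": 0,"turn": 0,"gripper": 0.05},
    {"tx": 0,"ty": 0.0015,"tz": 0,"turn": 0,"gripper": 0.05},
  ],
)

```text
time_s: 23.1
tcp_pos: [0.5354, -0.0527, 0.0378]
eef_rot: [-90.0, -0.0, 89.7]
contact_force: [0.2, 0.1, -0.6]
gripper_width: 0.0498
```

>>> apply_moves(
  deltas=[
    {"tx": 0,"ty": -0.015,"tz": 0,"turn": 0,"gripper": 0.05},
    {"tx": 0,"ty": -0.04,"tz": 0,"turn": 0,"gripper": 0.05},
    {"tx": 0,"ty": -0.08,"tz": 0,"turn": 0,"gripper": 0.055},
    {"tx": 0,"ty": -0.12,"tz": 0,"turn": 0,"gripper": 0.058},
    {"tx": 0,"ty": -0.135,"tz": 0,"turn": 0,"gripper": 0.058},
  ],
)

```text
time_s: 23.6
tcp_pos: [0.5371, -0.0526, 0.1769]
eef_rot: [-90.3, -0.0, 89.7]
contact_force: [0.2, -0.8, 0.1]
gripper_width: 0.0574
```

Run:
```python
from h import *
go(.6515,-.2163,.175,6.1)
im,d=capture('side');save('s21',im[160:300,230:390],s=4.2)
```

```text
t 23.6 pos [ 0.5371 -0.0526  0.1769] rot [-9.032e+01 -3.000e-02  8.969e+01] w 0.0574 F [ 0.2 -0.8  0.1] | tx -0.1631 ty 0.0019 tz -0.1152 turn 1.459
```

View pics/s21.png

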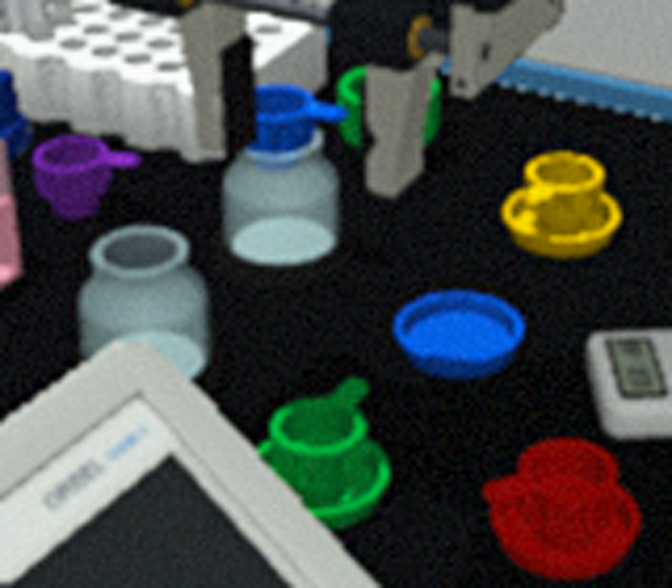

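>>> apply_moves(
  deltas=[
    {"tx": -0.03,"ty": 0,"tz": -0.02,"turn": 0.1,"gripper": 0.058},
    {"tx": -0.06,"ty": 0,"tz": -0.042,"turn": 0.24,"gripper": 0.058},
    {"tx": -0.09,"ty": 0,"tz": -0.064,"turn": 0.38,"gripper": 0.058},
    {"tx": -0.12,"ty": 0,"tz": -0.085,"turn": 0.52,"gripper": 0.058},
    {"tx": -0.14,"ty": 0,"tz": -0.1,"turn": 0.66,"gripper": 0.058},
  ],
)

```text
time_s: 24.15
tcp_pos: [0.6352, -0.1953, 0.1719]
eef_rot: [-90.0, 0.0, 51.5]
contact_force: [-0.3, 0.6, -0.2]
gripper_width: 0.058
```

Run:
```python
from h import *
go(.6515,-.2163,.175,6.1)
```

```text
t 24.15 pos [ 0.6352 -0.1953  0.1719] rot [-8.996e+01  4.000e-02  5.146e+01] w 0.058 F [-0.3  0.6 -0.2] | tx -0.0063 ty -0.0031 tz -0.0258 turn 0.792
```

>>> apply_moves(
  deltas=[
    {"tx": -0.002,"ty": 0,"tz": -0.01,"turn": 0.14,"gripper": 0.058},
    {"tx": -0.004,"ty": 0,"tz": -0.02,"turn": 0.28,"gripper": 0.058},
    {"tx": -0.006,"ty": 0,"tz": -0.0255,"turn": 0.42,"gripper": 0.058},
    {"tx": -0.006,"ty": 0.01,"tz": -0.0255,"turn": 0.56,"gripper": 0.058},
    {"tx": -0.006,"ty": 0.02,"tz": -0.0255,"turn": 0.7,"gripper": 0.058},
  ],
)

```text
time_s: 24.65
tcp_pos: [0.6508, -0.214, 0.152]
eef_rot: [-90.0, 0.0, 11.4]
contact_force: [-1.0, 0.6, -0.3]
gripper_width: 0.0578
```

>>> apply_moves(
  deltas=[
    {"tx": 0,"ty": 0,"tz": 0,"turn": 0.09,"gripper": 0.058},
    {"tx": 0,"ty": 0,"tz": 0,"turn": 0.09,"gripper": 0.058},
    {"tx": 0,"ty": 0,"tz": 0,"turn": 0.09,"gripper": 0.058},
  ],
)

```text
time_s: 24.95
tcp_pos: [0.6509, -0.2138, 0.1526]
eef_rot: [-90.0, 0.0, 6.7]
contact_force: [0.6, -0.5, 0.4]
gripper_width: 0.058
```

Run:
```python
from h import *
go(.6515,-.2163,.092,6.1)
im,d=capture('wrist');save('w22',im)
```

```text
t 24.95 pos [ 0.6509 -0.2138  0.1526] rot [-9.00e+01  2.00e-02  6.74e+00] w 0.058 F [ 0.6 -0.5  0.4] | tx 0.0003 ty 0.0606 tz -0.0026 turn 0.011
```

View pics/w22.png

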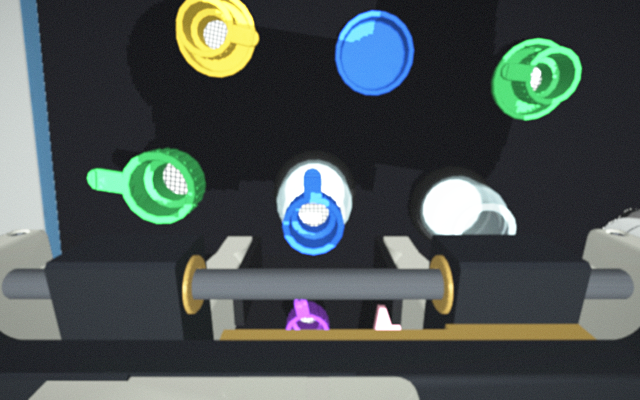

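>>> apply_moves(
  deltas=[
    {"tx": 0,"ty": 0.025,"tz": -0.0025,"turn": 0,"gripper": 0.058},
    {"tx": 0,"ty": 0.05,"tz": -0.0025,"turn": 0,"gripper": 0.058},
    {"tx": 0,"ty": 0.06,"tz": -0.0025,"turn": 0,"gripper": 0.058},
    {"tx": 0,"ty": 0.061,"tz": -0.0025,"turn": 0,"gripper": 0.058},
    {"tx": 0,"ty": 0.061,"tz": -0.0025,"turn": 0,"gripper": 0.058},
  ],
)

```text
time_s: 25.5
tcp_pos: [0.6517, -0.2164, 0.0925]
eef_rot: [-90.0, -0.0, 6.6]
contact_force: [0.2, -0.4, 1.2]
gripper_width: 0.0578
```

>>> apply_moves(
  deltas=[
    {"tx": 0,"ty": 0,"tz": 0,"turn": 0,"gripper": 0.03},
    {"tx": 0,"ty": 0,"tz": 0,"turn": 0,"gripper": 0.03},
    {"tx": 0,"ty": 0,"tz": 0,"turn": 0,"gripper": 0.03},
    {"tx": 0,"ty": 0,"tz": 0,"turn": 0,"gripper": 0.03},
  ],
  newtons=10,
)

```text
time_s: 25.9
tcp_pos: [0.6516, -0.2163, 0.0927]
eef_rot: [-90.0, -0.1, 6.6]
contact_force: [-1.0, 1.5, 3.4]
gripper_width: 0.0395
```

Run:
```python
from h import *
go(.6515,-.2163,.092,6.1)
```

```text
t 25.9 pos [ 0.6516 -0.2163  0.0927] rot [-9.002e+01 -7.000e-02  6.590e+00] w 0.0395 F [-1.   1.5  3.4] | tx -0.0001 ty 0.0007 tz 0.0000 turn 0.009
```

>>> apply_moves(
  deltas=[
    {"tx": 0,"ty": -0.007,"tz": 0,"turn": 0,"gripper": 0.03},
    {"tx": 0,"ty": -0.015,"tz": 0,"turn": 0,"gripper": 0.03},
    {"tx": 0,"ty": -0.03,"tz": 0,"turn": 0,"gripper": 0.03},
    {"tx": 0,"ty": -0.06,"tz": 0,"turn": 0,"gripper": 0.03},
    {"tx": 0,"ty": -0.07,"tz": 0,"turn": 0,"gripper": 0.03},
  ],
)

```text
time_s: 26.4
tcp_pos: [0.6528, -0.2167, 0.1663]
eef_rot: [-90.1, -0.3, 6.6]
contact_force: [0.4, -0.3, 0.1]
gripper_width: 0.0401
```

Run:
```python
from h import *
go(.532,-.1823,.16,6.1)
im,d=capture('side');save('s23',im[110:250,215:375],s=4.2)
```

```text
t 26.4 pos [ 0.6528 -0.2167  0.1663] rot [-90.11  -0.27   6.61] w 0.0401 F [ 0.4 -0.3  0.1] | tx -0.1160 ty 0.0063 tz 0.0481 turn 0.009
```

View pics/s23.png

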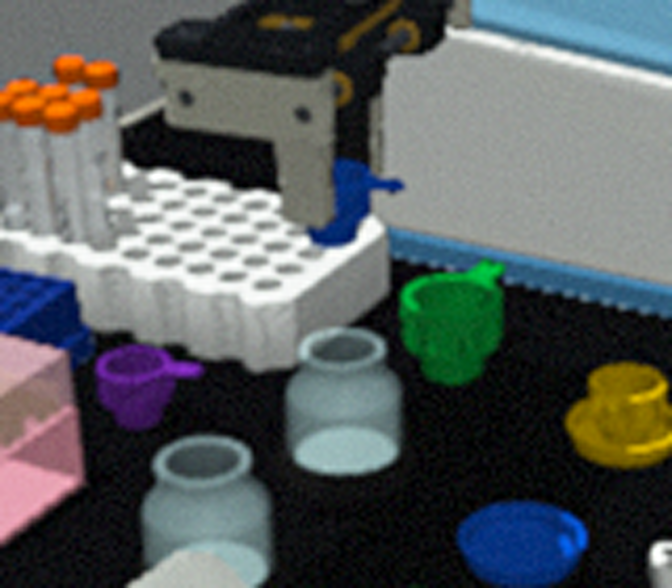

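>>> apply_moves(
  deltas=[
    {"tx": -0.03,"ty": 0,"tz": 0.012,"turn": 0,"gripper": 0.03},
    {"tx": -0.065,"ty": 0,"tz": 0.027,"turn": 0,"gripper": 0.03},
    {"tx": -0.1,"ty": 0,"tz": 0.042,"turn": 0,"gripper": 0.03},
    {"tx": -0.115,"ty": 0.01,"tz": 0.048,"turn": 0,"gripper": 0.03},
    {"tx": -0.115,"ty": 0.03,"tz": 0.048,"turn": 0,"gripper": 0.03},
  ],
)

```text
time_s: 26.95
tcp_pos: [0.5302, -0.1813, 0.1336]
eef_rot: [-90.0, -0.2, 6.6]
contact_force: [0.9, 0.2, -0.3]
gripper_width: 0.0396
```

>>> apply_moves(
  deltas=[
    {"tx": 0,"ty": 0.025,"tz": 0,"turn": 0,"gripper": 0.03},
    {"tx": 0,"ty": 0.045,"tz": 0,"turn": 0,"gripper": 0.03},
    {"tx": 0,"ty": 0.055,"tz": 0,"turn": 0,"gripper": 0.03},
    {"tx": 0,"ty": 0.055,"tz": 0,"turn": 0,"gripper": 0.03},
    {"tx": 0,"ty": 0.055,"tz": 0,"turn": 0,"gripper": 0.03},
  ],
)

```text
time_s: 27.45
tcp_pos: [0.5319, -0.1819, 0.0774]
eef_rot: [-90.0, -0.0, 6.6]
contact_force: [-0.7, 0.5, -0.1]
gripper_width: 0.0396
```

Run:
```python
from h import *
go(.532,-.1823,.0387,6.1)
im,d=capture('wrist');save('w24',im)
```

```text
t 27.45 pos [ 0.5319 -0.1819  0.0774] rot [-9.002e+01 -2.000e-02  6.590e+00] w 0.0396 F [-0.7  0.5 -0.1] | tx 0.0001 ty 0.0387 tz -0.0005 turn 0.009
```

View pics/w24.png

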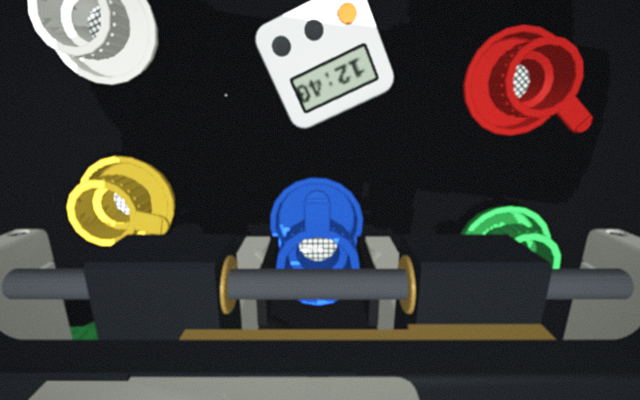

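>>> apply_moves(
  deltas=[
    {"tx": 0,"ty": 0.02,"tz": 0,"turn": 0,"gripper": 0.03},
    {"tx": 0,"ty": 0.033,"tz": 0,"turn": 0,"gripper": 0.03},
    {"tx": 0,"ty": 0.037,"tz": 0,"turn": 0,"gripper": 0.03},
    {"tx": 0,"ty": 0.0385,"tz": 0,"turn": 0,"gripper": 0.03},
    {"tx": 0,"ty": 0.0385,"tz": 0,"turn": 0,"gripper": 0.03},
  ],
)

```text
time_s: 28.0
tcp_pos: [0.5316, -0.1818, 0.0389]
eef_rot: [-90.0, -0.0, 6.6]
contact_force: [0.0, -0.0, -0.8]
gripper_width: 0.04
```

>>> apply_moves(
  deltas=[
    {"tx": 0,"ty": 0,"tz": 0,"turn": 0,"gripper": 0.03},
    {"tx": 0,"ty": 0,"tz": 0,"turn": 0,"gripper": 0.05},
    {"tx": 0,"ty": 0,"tz": 0,"turn": 0,"gripper": 0.05},
    {"tx": 0,"ty": 0,"tz": 0,"turn": 0,"gripper": 0.05},
  ],
)

```text
time_s: 28.4
tcp_pos: [0.5315, -0.1818, 0.0385]
eef_rot: [-90.0, -0.0, 6.6]
contact_force: [0.2, 0.8, -0.5]
gripper_width: 0.0495
```

>>> apply_moves(
  deltas=[
    {"tx": 0,"ty": -0.015,"tz": 0,"turn": 0,"gripper": 0.05},
    {"tx": 0,"ty": -0.04,"tz": 0,"turn": 0,"gripper": 0.05},
    {"tx": 0,"ty": -0.09,"tz": 0,"turn": 0,"gripper": 0.05},
    {"tx": 0,"ty": -0.14,"tz": 0,"turn": 0,"gripper": 0.05},
    {"tx": 0,"ty": -0.19,"tz": 0,"turn": 0,"gripper": 0.05},
  ],
)

```text
time_s: 28.9
tcp_pos: [0.531, -0.1818, 0.2304]
eef_rot: [-90.0, 0.0, 6.6]
contact_force: [1.1, 0.4, 0.5]
gripper_width: 0.0504
```

Run:
```python
from h import *
go(.66,-.1823,.28,6.1)
```

```text
t 28.9 pos [ 0.531  -0.1818  0.2304] rot [-9.00e+01  1.00e-02  6.58e+00] w 0.0504 F [1.1 0.4 0.5] | tx 0.1281 ty -0.0496 tz -0.0153 turn 0.008
```

Next I'll move out of the camera's view for a full check.

>>> apply_moves(
  deltas=[
    {"tx": 0.03,"ty": -0.04,"tz": -0.01,"turn": 0,"gripper": 0.05},
    {"tx": 0.06,"ty": -0.07,"tz": -0.04,"turn": 0,"gripper": 0.05},
    {"tx": 0.09,"ty": -0.08,"tz": -0.075,"turn": 0,"gripper": 0.05},
    {"tx": 0.12,"ty": -0.08,"tz": -0.11,"turn": 0,"gripper": 0.05},
    {"tx": 0.13,"ty": -0.08,"tz": -0.14,"turn": 0,"gripper": 0.05},
  ],
)

```text
time_s: 29.4
tcp_pos: [0.6788, -0.3071, 0.3074]
eef_rot: [-90.0, 0.0, 6.6]
contact_force: [0.2, 0.4, 0.1]
gripper_width: 0.0503
```

Run:
```python
from h import *
im,d=capture('top');np.savez('pics/tf.npz',im=im,d=d);save('tf',im[195:305,245:425],s=4.4)
im,d=capture('side');save('sf',im[150:310,270:470],s=3.7)
```

```text
(no output)
```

View pics/tf.png

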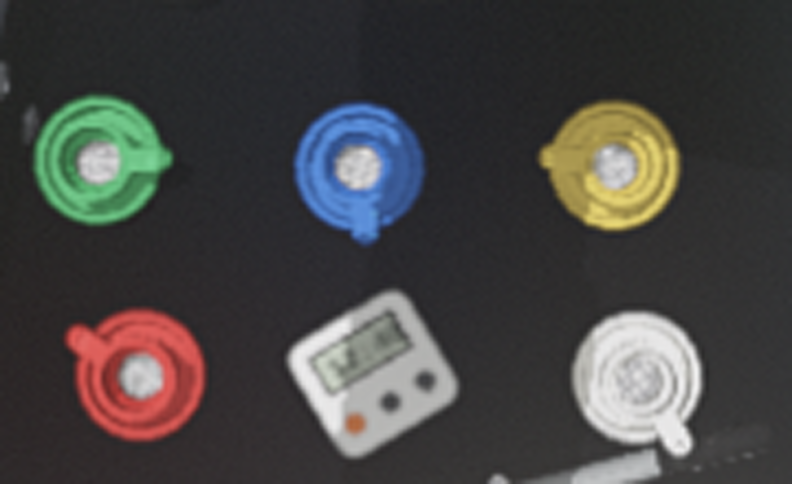

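View pics/sf.png

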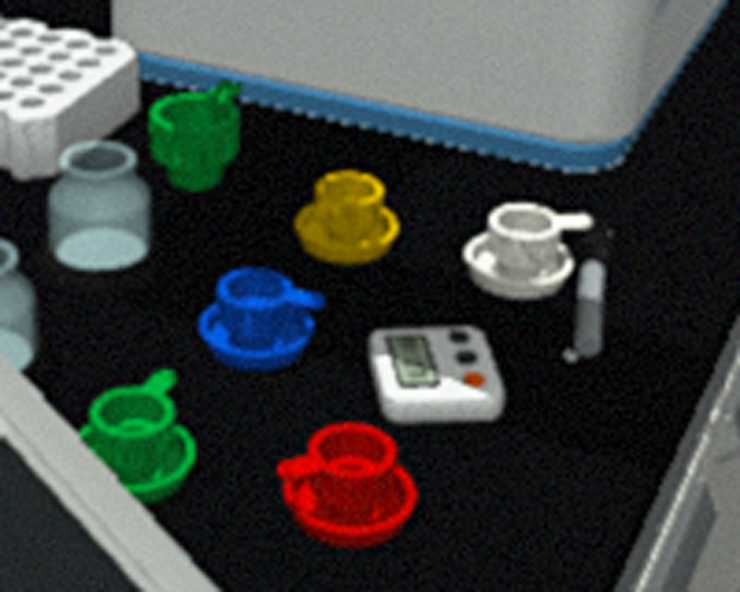

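Run:
```python
from h import *
z=np.load('pics/tf.npz');P=cloud('top',z['d'])
f=lambda p,z:onz('top',np.array([p])/4.4-.5+[245,195],z)[0,:2]
for n,m,dc in [('green',(99,161),(98,160)),('blue',(357,166),(359,167)),('yellow',(615,165),(615,165)),('red',(142,376),(140,375)),('white',(638,379),(637,377))]:
    a=f(m,.004);b=f(dc,.012);Q=P[195:305,245:425].reshape(-1,3);r_=np.hypot(*(Q[:,:2]-b).T)
    q=Q[(r_>.013)&(r_<.019)&(Q[:,2]>.025)]
    A=np.c_[q[:,:2]-b,np.ones(len(q))];c=np.linalg.lstsq(A,q[:,2],rcond=None)[0]
    print(n,'offset mm',((a-b)*1e3).round(1),'rim z',np.median(q[:,2]).round(4),len(q),'tilt',np.hypot(*c[:2]).round(3))
s=r.get_state();print(s['time_s'],s['contact_force'].round(1))
```

```text
green offset mm [-0.1  0.7] rim z 0.0367 91 tilt 0.039
blue offset mm [0.8 1.2] rim z 0.0369 81 tilt 0.061
yellow offset mm [ 0.3 -0.8] rim z 0.0364 86 tilt 0.03
red offset mm [-0.9  0. ] rim z 0.0365 103 tilt 0.026
white offset mm [-1.4 -1.3] rim z 0.0361 92 tilt 0.028
29.5 [0.5 0.2 0.8]
```

All five rims are at about 0.036 m, as expected for feet on the dish floors, and every strainer is centred within 2 mm. I'm handing the job in.

```bash
python3 -c "
from h import *
print(r.close_job())"
```

```text
the job is handed in; nothing more can be done
None
```

I took both stacks apart from the top down (white, yellow, red, green, blue) and stood each strainer in the dish of its own colour. I left the larger green strainer and the purple one where they were. I handed the job in at 29.5 s of robot time, with the open gripper well clear of everything.

Last checks, from the top and side pictures:
- **Position:** every strainer stands upright and is centred within about 2 mm of its dish.
- **Height:** the rims measure 36 to 37 mm above the bench, as expected with the feet on the dish floors.
- **Tilt:** fits to the noisy depth readings gave at most 0.06 rad, against the limit of 0.12. The highest was blue, fitted to 81 depth points; it looks straight in the pictures.
- **Force:** the readings I took stayed within a few newtons throughout.

No check failed. While measuring, the side camera put the dishes 2 to 12 mm from where the top camera did, most for the green one. I put this down to my fit to its slanted view and used the top camera's values, which the wrist camera confirmed.

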